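# Fill the numbered pockets of the knife rack in order

### The arm

A 7-joint arm with a two-finger parallel gripper is mounted at the origin on the work surface. World frame = base frame: x ahead of the robot, y to its left, z up, the work surface at z = 0. Lengths are in m, angles in rad, forces in N, time in s.
With the tool pointing down it reaches from about 0.425 to 0.825 m from the base axis. Payload 3.6 kg.
Tool frame: the origin (TCP) lies at the centre of the arm's flange, where the gripper is bolted on; the fingertips stand 186 mm ahead of it and the grasp point (between the pads) lies 167 mm ahead of it; z points along the fingers, y is the direction in which the jaws open and shut (so a half turn about z gives the same grasp; the last joint's range is limited). The gripper opens to 93 mm and grips with 3 to 60 N. Pads are 15 mm wide; open, the fingers measure 128 mm over their backs; the gripper's body (75 mm by 188 mm) begins 65 mm behind the grasp point.
Start: joints at [-1.177, 0.615, -0.013, 1.423, 0.008, 1.103, -0.04], TCP at [0.265, 0.594, 0.405] pointing down, gripper open.
Joint ranges: [-3.12, 3.12], [-0.3, 2.06], [-1.34, 1.32], [0.26, 2.42], [-1.36, 4.5], [0.01, 1.98], [-2.84, 2.84]. Speed limits (rad/s): [2.79, 2.79, 3.14, 3.14, 3.14, 3.14, 3.14].

### API

Orientations are given as a unit quaternion [x, y, z, w].
In Python, from rig import r gives the robot as it stands.
- The arm moves only by the shell command python3 -m pendant 'ROWS' [FORCE]. ROWS is JSON, one flat list of numbers, 5 for each row, row after row: the shift along the tool's x, y, z each as a share of 0.1 m, from -1 to 1, then the turn about the tool's z as a share of 360 degrees, from -1 to 1, then the opening, from 0 (shut) to 1 (fully open). In form: [dx, dy, dz, twist, grip, dx, dy, dz, twist, grip, ...]. A call has 1 to 8 rows; each row shifts and turns the commanded pose from where the row before left it, along the tool's axes as they then stand; what a row does not reach is not made up. A row lasts 1/12 s, in which the tool goes at most 41.7 mm and 7.16 degrees, less where a joint would pass 70% of its speed; a pose out of reach is approached as far as the arm can. A call with a number of a shift or a turn outside -1 to 1 is refused whole. A call with a gripper value outside its range is refused whole. The fingers move at their own pace and stop on an object; FORCE is the grip in N (left out, the last holds). Time passes only in rows, so rows that do not move let the fingers close. It gives the time, the measured TCP pose, the force and the opening at its end, in the units of the state.
- r.sense(): the state, without advancing time (a new reading comes with each control period).
- r.get_image(name): name is "side" or "top"; returns the picture (480x640x3 uint8, red, green, blue); there is no depth.
- r.camera_info(name): a dict with "intrinsics" (3x3 intrinsics, pixels), "k1" (the pictures are not rectified: a ray, as slopes to the right and down, at radius r is drawn at 1 + k1 r^2 times it, then the intrinsics apply), "R" (3x3) and "t" (3): a world point X has camera coordinates R X + t. Camera axes: x right, y down, z forward; pixel columns grow to the right and rows downward; lengths in m; the calibration is good to about 2 mm. A picture is of the moment at which its call begins. camera_info takes no time and is no camera call.
- r.finish_job(): hands the job in, once; it reports no verdict.
Trained networks look in the newest picture that a camera, given by its name, has taken for a name from the list of things; names that differ only in an ending like _2 or _b are one class to them, and where a whole thing is asked for, a point or a joint stands for the part that bears it (a point fixed in the world has none). Each returns a list of dicts, best first, with "p" (0 to 1); they miss things now and then, are a little off and sometimes report something else, mostly with a low value. They report only what shows in the picture. A call takes as long as a camera call. They do not tell look-alikes from the thing itself.
- r.recognise(query, camera): "rect" ([left, top, right, bottom] in pixels, round what is visible of it).
The state is a dict: "time": time; "joint_pos": joint angles; "dq": joint speeds; "joint_efforts": joint torques, N m; "position": TCP position; "eef_rot": TCP orientation; "force": force on the tool from outside, world axes, zero at the start; "wrist_torque": the same for the moment, N m; "finger_gap": finger opening in m.
Only numpy, scipy, OpenCV 4.12 (cv2) and the standard library are available. Lean on these libraries where they do the work, as an engineer would, in place of code of your own. Each camera call takes 0.05 s, during which the arm holds its last target. There are 200 camera calls.

### The job

Fill the sloping display rack with the three sheathed knives, tip first and in number order: first the shortest knife into the pocket with one brass bar, then the middle one into the pocket with two, then the longest into the pocket with three. Push each one past the stiff cushion in its pocket until it is fully home at the solid stop, firmly but without ramming it, and let go before you take the next; leave the other things on the counter alone.

Things in the scene. Friction and masses are not known exactly. Their poses are not given: they have to be found in the camera images.
- knife_short: the shortest of three sheathed knives, 150 mm long, loose, lying flat: light-wood handle 80 x 26 x 20 mm thick with black collar, brown sheath 70 x 34 x 14 mm with round tip, undersides level. Origin under the handle's middle; x from tip to butt, z through the thickness; sheath tip at x = -110 mm, sheath starts at x = -40, butt at +40. 0.08-0.2 kg
- knife_middle: the middle-length of three sheathed knives, 175 mm long, loose, lying flat: light-wood handle 80 x 26 x 20 mm thick with black collar, brown sheath 95 x 34 x 14 mm with round tip, undersides level. Origin under the handle's middle; x from tip to butt, z through the thickness; sheath tip at x = -135 mm, sheath starts at x = -40, butt at +40. 0.08-0.2 kg
- knife_long: the longest of three sheathed knives, 200 mm long, loose, lying flat: light-wood handle 80 x 26 x 20 mm thick with black collar, brown sheath 120 x 34 x 14 mm with round tip, undersides level. Origin under the handle's middle; x from tip to butt, z through the thickness; sheath tip at x = -160 mm, sheath starts at x = -40, butt at +40. 0.08-0.2 kg
- pocket1: rack pocket with one brass bar across its black roof: a flat tunnel sloping down towards the robot at 35 degrees, 37 mm wide and 16.5 mm high inside, 49 wide outside, roof 5 thick. Origin mid-width on its floor where a sheath tip rests when fully home; x up the slope out of the mouth (roof and walls end at x = 55 mm, floor juts out to 75), y across, z square to the floor
- pocket2: rack pocket with two brass bars across its black roof: a flat tunnel sloping down towards the robot at 35 degrees, 37 mm wide and 16.5 mm high inside, 49 wide outside, roof 5 thick. Origin mid-width on its floor where a sheath tip rests when fully home; x up the slope out of the mouth (roof and walls end at x = 55 mm, floor juts out to 75), y across, z square to the floor
- pocket3: rack pocket with three brass bars across its black roof: a flat tunnel sloping down towards the robot at 35 degrees, 37 mm wide and 16.5 mm high inside, 49 wide outside, roof 5 thick. Origin mid-width on its floor where a sheath tip rests when fully home; x up the slope out of the mouth (roof and walls end at x = 55 mm, floor juts out to 75), y across, z square to the floor
- rack: dark board 150 x 300 x 16 mm carrying the three pockets side by side, 84 mm apart along its y, in any order; origin under the board. Hidden in each pocket is a stiff rubber tip cushion, starting 12 to 28 mm short of home; it slides down ahead of the sheath tip against about 6 N and stops solid when the knife is home, where the knife lies flat along the pocket, its x along the pocket's x
- whetstone: a terracotta-brown whetstone block 150 x 60 x 25 mm, loose; origin under its centre; a bystander, leave it alone.
- spare_handle: a bare light-wood spare knife handle with a black collar, 122 x 27 x 20 mm, no sheath, loose, not to be racked; origin under its centre; a bystander, leave it alone.
- oil_bottle: a small clear oil bottle 40 mm wide and 100 mm tall with a white cap; origin under its centre; a bystander, leave it alone.
- mug: a white mug 76 mm wide, 85 mm tall; origin under its centre; a bystander, leave it alone.
- calculator: a yellow desk calculator 100 x 180 x 30 mm; origin under its centre; a bystander, leave it alone.
- tape_dispenser: a black tape dispenser 160 x 60 x 117 mm with a yellow roll; origin under its centre; a bystander, leave it alone.
- price_cards: a white block of price cards 90 x 60 x 30 mm; origin under its centre; a bystander, leave it alone.
There are look-alikes about, which are no part of the job. Leave any pink look-alike of the knife_short alone.

How it is judged:
By the outcome, as a careful person would: the job done as asked, in the order asked, and still so for the second after the job is handed in, with the robot touching nothing.
It also fails if it takes over 72 s, if anything falls off the work surface, if the arm or the gripper's body presses on something with over 40 N, if the wrist force passes 120 N, or if a joint passes its speed limit or range.

## Working session

There is one attempt and no reset: what is moved stays moved. The work goes in short steps, Python scripts to look and compute and a shell command to move; the robot and the scene stay as the last step left them, time stands still between calls to the robot, and variables do not carry over. Pictures are saved under pics/ and viewed, about 8 in all and at most 12, crops included, and the job is handed in when it is done.

```bash
ls; mkdir -p pics
python3 - <<'E'
from rig import r
import cv2,numpy as np
for n in("top","side"):
    im=r.get_image(n); cv2.imwrite(f"pics/{n}0.png",im[:,:,::-1])
    print(n,{k:np.round(np.array(v),4).tolist() for k,v in r.camera_info(n).items()})
print(r.sense())
for n in("top","side"):
  for q in ["knife_short","knife_middle","knife_long","pocket1","pocket2","pocket3","rack","spare_handle"]:
    print(n,q,[(np.round(d["rect"]).tolist(),round(d["p"],2)) for d in r.recognise(q,n)])
E
```

```text
pics
top {'intrinsics': [[503.4836, 0.0, 318.2089], [0.0, 503.4836, 244.4334], [0.0, 0.0, 1.0]], 'k1': -0.034, 'R': [[-0.0316, -0.9995, -0.0019], [-0.9768, 0.0312, -0.2118], [0.2118, -0.0048, -0.9773]], 't': [0.0018, 0.5394, 1.1947]}
side {'intrinsics': [[597.341, 0.0, 314.8697], [0.0, 597.341, 249.1624], [0.0, 0.0, 1.0]], 'k1': 0.0135, 'R': [[-0.9347, -0.3555, 0.0025], [-0.2134, 0.5554, -0.8038], [0.2843, -0.7518, -0.5949]], 't': [0.4963, 0.1697, 1.3557]}
{'time': 0.1, 'joint_pos': array([-1.17744178,  0.61581861, -0.01261963,  1.42471921,  0.00813987,
        1.10342473, -0.04041716]), 'dq': array([-0.000298  , -0.00146158,  0.00042913, -0.00458507,  0.00195958,
       -0.0009952 , -0.00013507]), 'joint_efforts': array([ 1.15253461e-03, -4.60040689e+01,  2.09788978e-01, -1.66242099e+01,
       -6.12244243e-02,  1.69842871e-02,  1.09037339e-04]), 'position': array([0.26483083, 0.59329463, 0.4037055 ]), 'eef_rot': array([ 2.08355025e-01,  9.78052575e-01, -1.14021446e-03, -2.10803397e-04]), 'force': array([ 1.12883376, -0.42870466, -0.06946847]), 'wrist_torque': array([ 0.0167016 , -0
[... 596 characters left out ...]
e [([384.0, 162.0, 406.0, 209.0], 0.74)]
side knife_short [([430.0, 196.0, 448.0, 214.0], 0.58), ([308.0, 297.0, 317.0, 313.0], 0.33)]
side knife_middle []
side knife_long [([308.0, 296.0, 319.0, 314.0], 0.57)]
side pocket1 [([309.0, 325.0, 318.0, 336.0], 0.65), ([305.0, 300.0, 320.0, 312.0], 0.48), ([321.0, 364.0, 323.0, 366.0], 0.37)]
side pocket2 [([309.0, 325.0, 318.0, 336.0], 0.65), ([305.0, 300.0, 320.0, 312.0], 0.48), ([321.0, 364.0, 323.0, 366.0], 0.37)]
side pocket3 [([309.0, 325.0, 318.0, 336.0], 0.65), ([305.0, 300.0, 320.0, 312.0], 0.48), ([321.0, 364.0, 323.0, 366.0], 0.37)]
side rack [([290.0, 305.0, 383.0, 408.0], 0.98)]
side spare_handle [([258.0, 205.0, 309.0, 219.0], 0.87)]
```

View pics/top0.png

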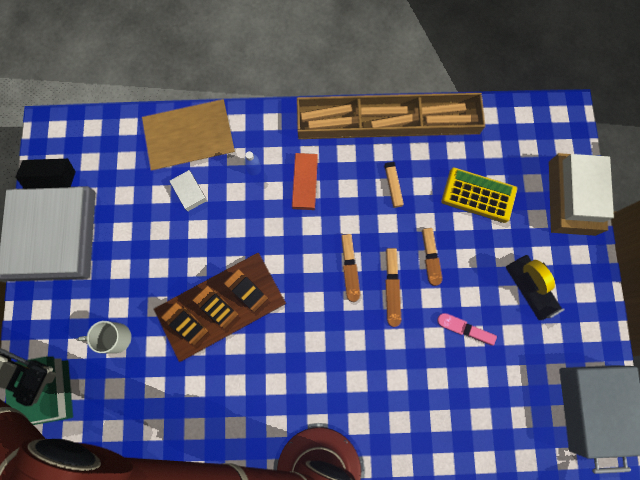

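View pics/side0.png

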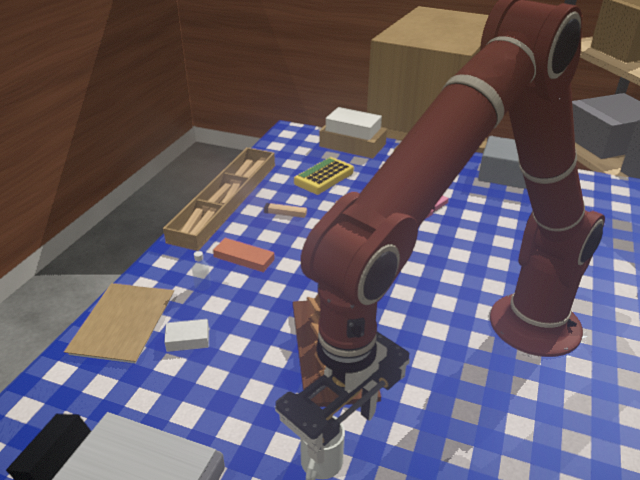

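Three brown knives lie around (350,268), (393,287) and (432,256) in the top picture. The pink look-alike is at (467,328), the spare handle at (395,185), and the box of handles at (390,115). Next I'll crop close on the knives and the rack.

```bash
cat > h.py <<'E'
from rig import r
import cv2,numpy as np
def cam(n):
    c=r.camera_info(n); return [np.array(c[k],float) for k in("intrinsics","R","t")]+[c["k1"]]
def ray(n,p):
    K,R,t,k=cam(n); d=[(p[0]-K[0,2])/K[0,0],(p[1]-K[1,2])/K[1,1]]; d=np.array(d); u=d.copy()
    for _ in range(20): u=d/(1+k*(u@u))
    return -R.T@t, R.T@np.r_[u,1]
def at(n,p,z):
    o,d=ray(n,p); return o+d*(z-o[2])/d[2]
def proj(n,X):
    K,R,t,k=cam(n); c=R@np.asarray(X,float)+t; u=c[:2]/c[2]; u=u*(1+k*(u@u)); return K[:2,:2]@u+K[:2,2]
def crop(n,x0,y0,x1,y1,s,f,im=None):
    im=r.get_image(n)[:,:,::-1] if im is None else im
    cv2.imwrite(f,cv2.resize(im[y0:y1,x0:x1],None,fx=s,fy=s,interpolation=cv2.INTER_CUBIC))
def lab(im,x0,y0,x1,y1,s):
    o=cv2.resize(im[y0:y1,x0:x1],None,fx=s,fy=s,interpolation=cv2.INTER_CUBIC)
    for x in range((x0+9)//10*10,x1,10): cv2.line(o,((x-x0)*s,0),((x-x0)*s,6),(255,255,255),1); x%20==0 and cv2.putText(o,str(x),((x-x0)*s,18),0,.4,(0,255,255),1)
    for y in range((y0+9)//10*10,y1,10): cv2.line(o,(0,(y-y0)*s),(6,(y-y0)*s),(255,255,255),1); y%20==0 and cv2.putText(o,str(y),(8,(y-y0)*s+4),0,.4,(0,255,255),1)
    return o
E
python3 - <<'E'
from h import *
im=cv2.imread("pics/top0.png")
cv2.imwrite("pics/rack.png",lab(im,145,240,295,365,5)); cv2.imwrite("pics/kn.png",lab(im,330,220,450,335,5))
print(ray("top",(320,240))[0],ray("side",(320,240))[0])
hsv=cv2.cvtColor(im,cv2.COLOR_BGR2HSV)
m=((hsv[...,0]<22)&(hsv[...,1]>90)&(hsv[...,2]>70)).astype(np.uint8)
m=cv2.morphologyEx(m,cv2.MORPH_CLOSE,np.ones((7,7)))
k,l,s,c=cv2.connectedComponentsWithStats(m)
for i in range(1,k):
    if 300<s[i,4]<1500 and 220<c[i][1]<340:
        ys,xs=np.where(l==i); P=np.array([at("top",(x,y),.012)[:2] for x,y in zip(xs,ys)])
        mu=P.mean(0); w,v=np.linalg.eigh(np.cov((P-mu).T)); d=v[:,1]; d*=np.sign(d[0]); q=(P-mu)@d
        print(c[i].round(),"len",np.ptp(q).round(3),"tip",(mu+d*q.min()).round(4),"butt",(mu+d*q.max()).round(4),"yaw",np.degrees(np.arctan2(d[1],d[0])).round(1))
E
```

```text
[ 0.27396287 -0.00937178  1.28185383] [0.11465672 1.10145743 0.94168499]
[431. 258.] len 0.148 tip [ 0.4361 -0.3104] butt [ 0.584  -0.2996] yaw 4.2
[350. 269.] len 0.175 tip [ 0.4001 -0.0999] butt [ 0.5742 -0.0886] yaw 3.7
[392. 289.] len 0.196 tip [ 0.3348 -0.1978] butt [ 0.5312 -0.2025] yaw -1.4
```

View pics/rack.png

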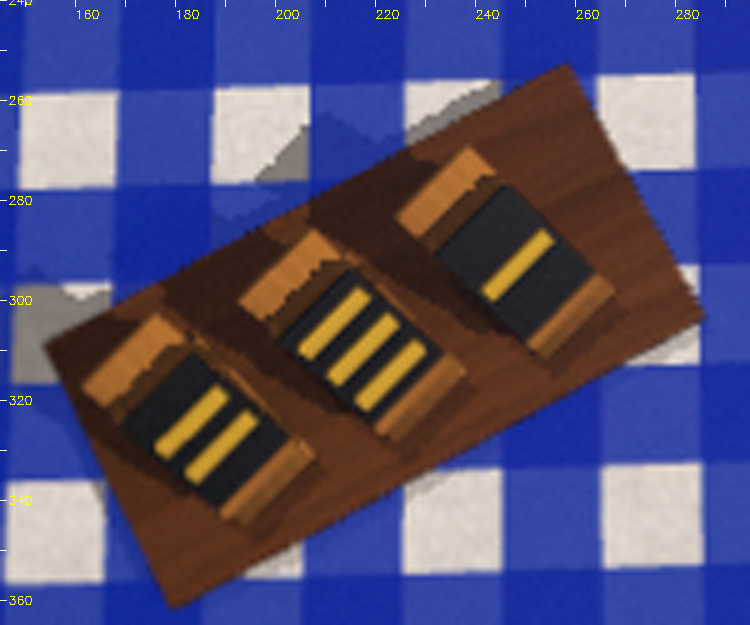

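View pics/kn.png

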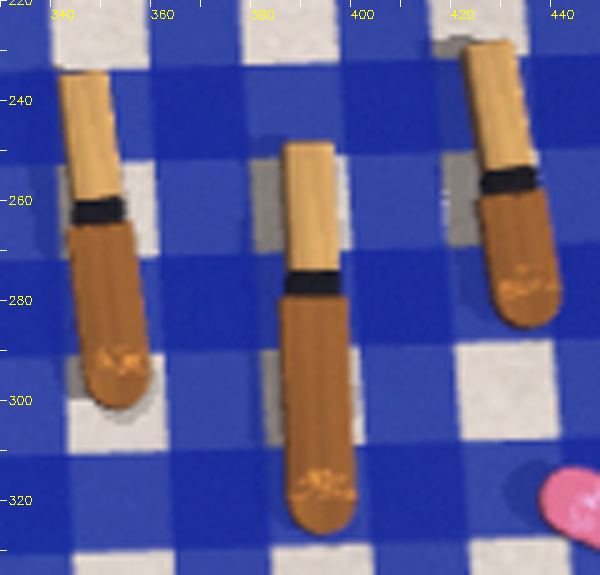

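Pictures so far: rack from the top has pocket1 (one bar) at about (248,291), pocket3 at (217,307) and pocket2 at (184,325). Their mouths point up-left.

Knife candidates and lookalikes:
- **Short:** (431,258), measured length 148 mm, brown. This is my choice.
- **Pink look-alike:** (467,328).
- **Spare handle:** (395,185).
- **Middle:** (350,269), 175 mm.
- **Long:** (392,289), 196 mm.

I'm heading for the short knife.

```bash
cat >> h.py <<'E'
from scipy.spatial.transform import Rotation as Ro
def go(x,y,z,jaw):
    "shift (units of .1m) along present tool axes to bring the TCP to x,y,z ; twist share so that tool y lies along world angle jaw (mod 180)"
    s=r.sense(); R=Ro.from_quat(s["eef_rot"]).as_matrix(); d=R.T@(np.array([x,y,z])-s["position"])
    a=np.degrees(np.arctan2(R[1,1],R[0,1])); e=(jaw-a+90)%180-90
    print("t %.2f pos"%s["time"],s["position"].round(4),"jaw %.1f gap %.4f"%(a,s["finger_gap"]),"F",s["force"].round(1)," -> shift",(d*10).round(3),"twist",round(-e/360,4),"(deg world %.1f)"%e, "j7 %.2f"%s["joint_pos"][6])
E
R='[-0.267,-0.288,0,0,0.6,-0.267,-0.288,0,0,0.6,-0.267,-0.288,0,0,0.6,-0.267,-0.288,0,0,0.6,-0.267,-0.288,0,0,0.6,-0.267,-0.288,0,0,0.6,-0.267,-0.288,0,0,0.6,-0.267,-0.288,0,0,0.6]'
python3 -m pendant '[-0.267,-0.288,0,0,0.6,-0.267,-0.288,0,0,0.6,-0.267,-0.288,0,0,0.6,-0.267,-0.288,0,0,0.6,-0.267,-0.288,0,0,0.6,-0.267,-0.288,0,0,0.6,-0.267,-0.288,0,0,0.6,-0.267,-0.288,0,0,0.6]' 10
python3 -m pendant '[-0.267,-0.288,0,0,0.6,-0.267,-0.288,0,0,0.6,-0.267,-0.288,0,0,0.6,-0.267,-0.288,0,0,0.6,-0.267,-0.288,0,0,0.6,-0.267,-0.288,0,0,0.6,-0.267,-0.288,0,0,0.6,-0.267,-0.288,0,0,0.6]'
python3 -m pendant '[-0.267,-0.288,0,0,0.6,-0.267,-0.288,0,0,0.6,-0.267,-0.288,0,0,0.6,-0.267,-0.288,0,0,0.6,-0.267,-0.288,0,0,0.6,-0.267,-0.288,0,0,0.6,-0.267,-0.288,0,0,0.6,-0.267,-0.288,0,0,0.6]'
python3 - <<'E'
from h import *
go(.569,-.3007,.25,94.2)
im=r.get_image("side")[:,:,::-1]; cv2.imwrite("pics/side1.png",im); cv2.imwrite("pics/racks.png",lab(im,270,280,430,405,5))
E
```

```text
time: 1.57
position: [0.3663, 0.2943, 0.4051]
eef_rot: [0.208, 0.978, 0.0, 0.0]
force: [1.3, -0.1, 0.6]
finger_gap: 0.0557
time: 2.23
position: [0.4675, -0.0032, 0.4052]
eef_rot: [0.208, 0.978, 0.0, 0.001]
force: [0.9, 1.3, 0.5]
finger_gap: 0.0557
time: 2.9
position: [0.5687, -0.3007, 0.4049]
eef_rot: [0.208, 0.978, 0.0, 0.0]
force: [1.1, 0.0, -0.4]
finger_gap: 0.056
t 2.90 pos [ 0.5687 -0.3007  0.4049] jaw 65.9 gap 0.0560 F [ 1.1  0.  -0.4]  -> shift [-2.000e-03  1.000e-03  1.549e+00] twist -0.0785 (deg world 28.3) j7 1.69
```

View pics/racks.png

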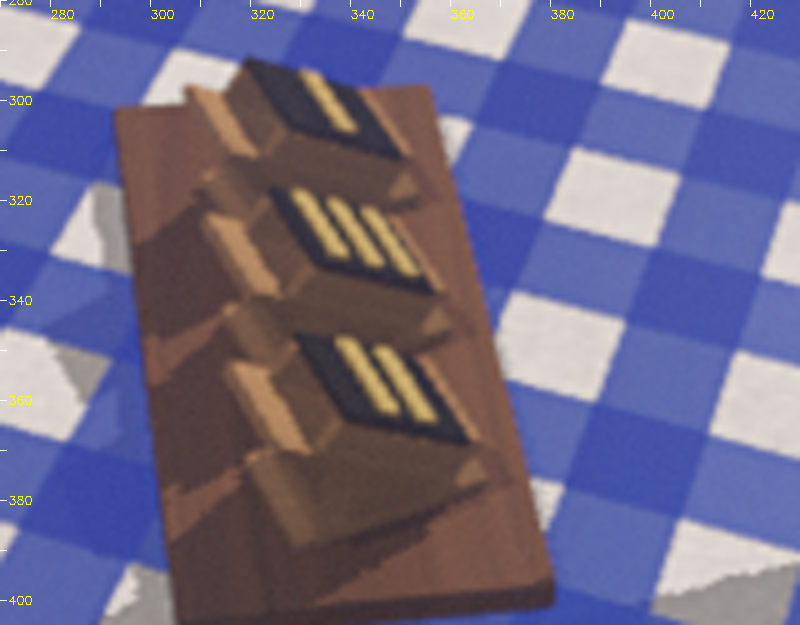

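```bash
cat > fit.py <<'E'
from h import *
from scipy.optimize import least_squares
obs={("top",0):[(246,277),(232.4,290),(239,269.4),(224.4,283),(264.4,295),(251,309)],
("top",1):[(215.4,294),(201,307.6),(208,285.6),(193,300),(234,312),(220,324.4)],
("top",2):[(184,309.6),(169,324),(176,302.6),(161.4,317.4),(203.4,328),(189.4,341)],
("side",0):[(319.6,292),(330,306),(307.4,297.4),(316.4,311),(342,298),(351,311.4)],
("side",1):[(324.4,317.6),(335.6,333),(311,323.6),(321,339),None,(357.4,338.6)],
("side",2):[(329.4,347),(341,364.4),(316,352.6),(326.4,370.4),None,(365.4,368.6)]}
C={n:cam(n) for n in("top","side")}
def pj(n,X):
    K,R,t,k=C[n]; c=R@X+t; u=c[:2]/c[2]; u=u*(1+k*(u@u)); return K[:2,:2]@u+K[:2,2]
def frame(p,i):
    x,y,z,th,ps=p[:5]; c,s=np.cos(np.radians(35)),np.sin(np.radians(35))
    ex=np.array([c*np.cos(th),c*np.sin(th),s]); ey=np.array([-np.sin(th),np.cos(th),0])
    return np.array([x,y,z])+i*.084*np.array([-np.sin(ps),np.cos(ps),0]),np.c_[ex,ey,np.cross(ex,ey)]
def res(p):
    e=[]; wr,wj,xl=p[5:8]
    for (n,i),o in obs.items():
        O,M=frame(p,i); sh=p[8:10] if n=="top" else p[10:12]
        for q,b in zip([(.055,-wr,.0215),(.055,wr,.0215),(.075,-wj,0),(.075,wj,0),(xl,-wr,.0215),(xl,wr,.0215)],o):
            if b: e+=list(pj(n,O+M@np.array(q))+sh-b)
    return np.r_[e,p[8:12]/.7]
s=least_squares(res,[.4,.2,.03,.8,.5,.0245,.0245,0,0,0,0,0],loss="soft_l1"); p=s.x
print("rms px",np.sqrt(np.mean(s.fun**2)).round(2),"yaw",np.degrees(p[3:5]).round(2),p[5:8].round(4),"shift",p[8:].round(2))
for i,nm in zip(range(3),(1,3,2)): print("pocket",nm,frame(p,i)[0].round(4))
np.save("fit.npy",p)
E
python3 fit.py
```

```text
rms px 0.49 yaw [44.37 27.05] [ 0.0237  0.0244 -0.0129] shift [-0.03 -0.24  0.16 -0.  ]
pocket 1 [0.4191 0.1539 0.0332]
pocket 3 [0.3809 0.2287 0.0332]
pocket 2 [0.3427 0.3035 0.0332]
```

```bash
python3 -m pendant '[0,0,0.36,-0.0196,0.6,0,0,0.36,-0.0196,0.6,0,0,0.36,-0.0196,0.6,0,0,0.36,-0.0196,0.6,0,0,0.2,0,0.6,0,0,0.2,0,0.6,0,0,0,0,0.6]'; python3 -c "
from h import *
go(.569,-.3007,.189,94.2)"
```

```text
time: 3.53
position: [0.5668, -0.2978, 0.2162]
eef_rot: [-0.036, 0.999, 0.002, -0.004]
force: [-1.1, 0.1, -0.3]
finger_gap: 0.0559
t 3.53 pos [ 0.5668 -0.2978  0.2162] jaw 94.2 gap 0.0559 F [-1.1  0.1 -0.3]  -> shift [-0.022 -0.031  0.272] twist -0.0001 (deg world 0.0) j7 2.10
```

```bash
python3 -m pendant '[0,0,0.09,0,0.6,0,0,0.09,0,0.6,0,0,0.088,0,0.6,0,0,0,0,0.6]'; python3 -c "
from h import *
go(.569,-.3007,.189,94.2)"
python3 -m pendant '[0,0,0,0,0.15,0,0,0,0,0.15,0,0,0,0,0.15,0,0,0,0,0.15,0,0,0,0,0.15]' 3
python3 -m pendant '[0,0,-0.09,0,0.15,0,0,-0.09,0,0.15,0,0,-0.1,0,0.15,0,0,-0.1,0,0.15,0,0,-0.1,0,0.15,0,0,-0.1,0,0.15,0,0,-0.1,0,0.15,0,0,-0.08,0,0.15]'
python3 - <<'E'
from h import *
go(.569,-.3007,.189,94.2)
a=r.get_image("side")[:,:,::-1]; b=r.get_image("top")[:,:,::-1]
cv2.imwrite("pics/lift1.png",np.hstack([lab(a,330,130,490,270,4)[:,:480],lab(b,400,200,480,340,4)]))
E
```

```text
time: 3.87
position: [0.568, -0.2985, 0.1929]
eef_rot: [-0.036, 0.999, 0.0, -0.001]
force: [-0.8, 0.3, -0.8]
finger_gap: 0.0561
t 3.87 pos [ 0.568  -0.2985  0.1929] jaw 94.2 gap 0.0561 F [-0.8  0.3 -0.8]  -> shift [-0.008 -0.023  0.039] twist -0.0 (deg world 0.0) j7 2.10
time: 4.28
position: [0.5686, -0.2991, 0.1946]
eef_rot: [-0.036, 0.999, -0.001, 0.001]
force: [1.5, -1.3, 0.1]
finger_gap: 0.0273
time: 4.95
position: [0.5685, -0.2988, 0.2715]
eef_rot: [-0.036, 0.999, -0.0, 0.001]
force: [0.1, -0.4, -0.7]
finger_gap: 0.0259
t 4.95 pos [ 0.5685 -0.2988  0.2715] jaw 94.2 gap 0.0259 F [ 0.1 -0.4 -0.7]  -> shift [-0.003 -0.018  0.825] twist -0.0001 (deg world 0.0) j7 2.10
```

View pics/lift1.png

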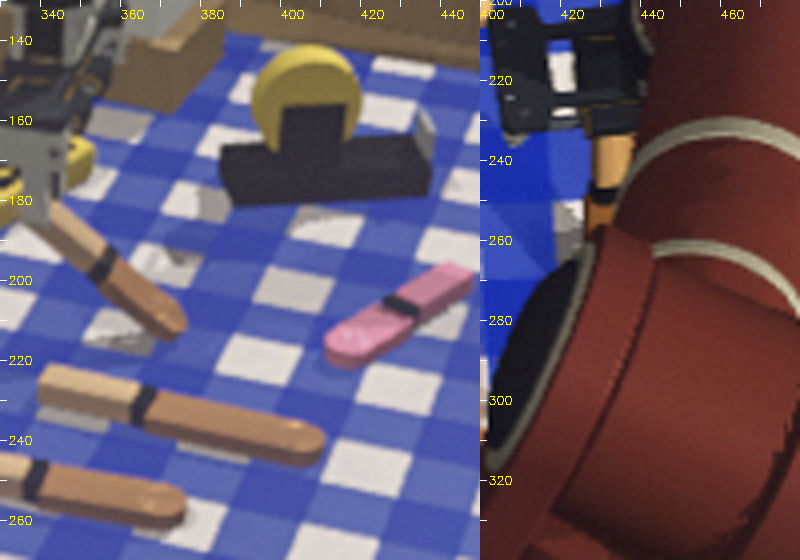

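The low-force grip let the knife droop about 35° (side view, tip near (375,210)). I'll firm the grip, lift, and check the pitch.

```bash
python3 -m pendant '[0,0,0,0,0.1,0,0,0,0,0.1,0,0,-0.3,0,0.1,0,0,-0.4,0,0.1,0,0,-0.4,0,0.1,0,0,-0.3,0,0.1,0,0,0,0,0.1]' 30
cat >> h.py <<'E'
def pre(i,gx,s,dz=.01,gz=.1846,yoff=0.):
    "TCP for knife tip s ahead of home in pocket index i; gx tip->grip distance"
    from fit import frame
    O,M=frame(np.load("fit.npy"),i); return O+M@np.array([gx+s,yoff,dz])+[0,0,gz]
def knife_pts(gx,pitch,yaw,L):
    "predicted tip/collar/butt centre points for present tool pose"
    P=r.sense()["position"]-[0,0,.1846]; a,b=np.radians([pitch,yaw]); ex=np.array([np.cos(a)*np.cos(b),np.cos(a)*np.sin(b),np.sin(a)])
    ez=np.array([-np.sin(a)*np.cos(b),-np.sin(a)*np.sin(b),np.cos(a)])
    return [P+ex*(q-gx)+ez*(-.003) for q in (0,L-.08)]
E
sed -i 's/^s=least/if __name__=="__main__":\n  s=least/; s/^print("rms/  print("rms/; s/^for i,nm/  for i,nm/; s/^np.save/  np.save/' fit.py
python3 - <<'E'
from h import *
T=pre(0,.1335,.095); print(T); go(*T[:2],.46,134.4)
a=r.get_image("side")[:,:,::-1].copy(); cv2.imwrite("pics/x.png",a)
for pit,c in((30,(255,0,0)),(35,(0,255,0)),(40,(0,0,255))):
    q=[proj("side",X) for X in knife_pts(.1335,pit,4.2,.15)]; print(pit,np.round(q,1).tolist())
    for u in q: cv2.circle(a,tuple(int(v) for v in u),1,c,-1)
u=np.mean(q,0).astype(int); cv2.imwrite("pics/lift2.png",lab(a,u[0]-55,u[1]-50,u[0]+55,u[1]+50,7))
E
```

```text
time: 5.63
position: [0.5692, -0.2996, 0.4166]
eef_rot: [-0.036, 0.999, -0.003, 0.005]
force: [0.9, -0.0, -0.5]
finger_gap: 0.0256
[0.54881233 0.28078549 0.35708286]
t 5.63 pos [ 0.5692 -0.2996  0.4166] jaw 94.1 gap 0.0256 F [ 0.9 -0.  -0.5]  -> shift [-0.221  5.8   -0.469] twist -0.1118 (deg world 40.3) j7 2.10
30 [[381.5, 165.9], [360.4, 151.3]]
35 [[379.0, 168.7], [359.1, 152.6]]
40 [[376.1, 171.3], [357.8, 153.9]]
```

View pics/lift2.png

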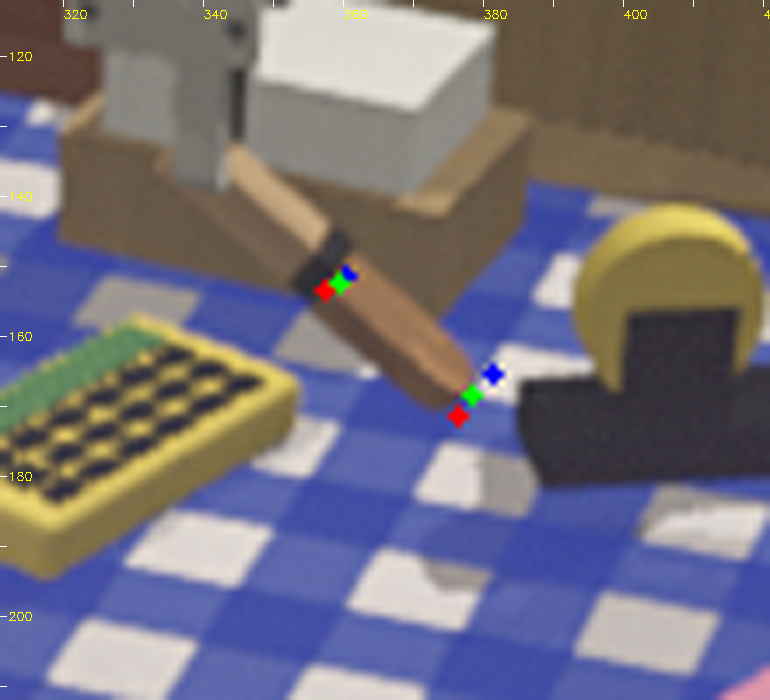

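```bash
python3 -m pendant '[-0.014,0.36,-0.03,0,0.1,-0.014,0.36,-0.03,0,0.1,-0.014,0.36,-0.03,0,0.1,-0.014,0.36,-0.03,0,0.1,-0.014,0.36,-0.03,0,0.1,-0.014,0.36,-0.03,0,0.1,-0.014,0.36,-0.03,0,0.1,-0.014,0.36,-0.03,0,0.1]'
python3 -m pendant '[-0.014,0.36,-0.03,0,0.1,-0.014,0.36,-0.03,0,0.1,-0.014,0.36,-0.03,0,0.1,-0.014,0.36,-0.03,0,0.1,-0.014,0.36,-0.03,0,0.1,-0.014,0.36,-0.03,0,0.1,-0.014,0.36,-0.03,0,0.1,-0.014,0.36,-0.03,0,0.1]'
python3 -m pendant '[0,0,0.07,-0.016,0.1,0,0,0.07,-0.016,0.1,0,0,0.07,-0.016,0.1,0,0,0.07,-0.016,0.1,0,0,0.1,-0.016,0.1,0,0,0.1,-0.016,0.1,0,0,0.1,-0.016,0.1,0,0,0,0,0.1]'
python3 - <<'E'
from h import *
T=pre(0,.1335,.095); go(*T,134.4)
for n in("side","top"):
    a=r.get_image(n)[:,:,::-1].copy(); cv2.imwrite(f"pics/raw_{n}.png",a)
    q=[proj(n,X) for X in knife_pts(.1335,35,44.4,.15)]; print(n,np.round(q,1).tolist())
    from fit import frame
    O,M=frame(np.load("fit.npy"),0)
    q+=[proj(n,O+M@np.array([x,0,.007])) for x in(.055,.075,.095)]
    for u in q: cv2.circle(a,tuple(int(round(v)) for v in u),0,(0,255,0),-1)
    globals()[n]=a
cv2.imwrite("pics/pre1.png",np.hstack([lab(side,265,215,365,325,5)[:550],lab(top,190,205,250,315,5)]))
E
```

```text
time: 6.35
position: [0.5575, -0.0092, 0.4312]
eef_rot: [-0.036, 0.999, -0.0, -0.003]
force: [1.3, -0.2, -0.6]
finger_gap: 0.0259
time: 7.02
position: [0.5481, 0.2787, 0.4548]
eef_rot: [-0.036, 0.999, -0.002, -0.003]
force: [0.2, -0.1, -0.4]
finger_gap: 0.0259
time: 7.68
position: [0.5479, 0.2762, 0.3946]
eef_rot: [-0.379, 0.925, -0.001, -0.006]
force: [-0.2, -0.7, -1.9]
finger_gap: 0.0257
t 7.68 pos [0.5479 0.2762 0.3946] jaw 134.6 gap 0.0257 F [-0.2 -0.7 -1.9]  -> shift [-0.043  0.025  0.375] twist 0.0005 (deg world -0.2) j7 1.72
side [[307.6, 284.4], [281.6, 276.4]]
top [[225.3, 268.9], [204.4, 248.6]]
```

View pics/pre1.png

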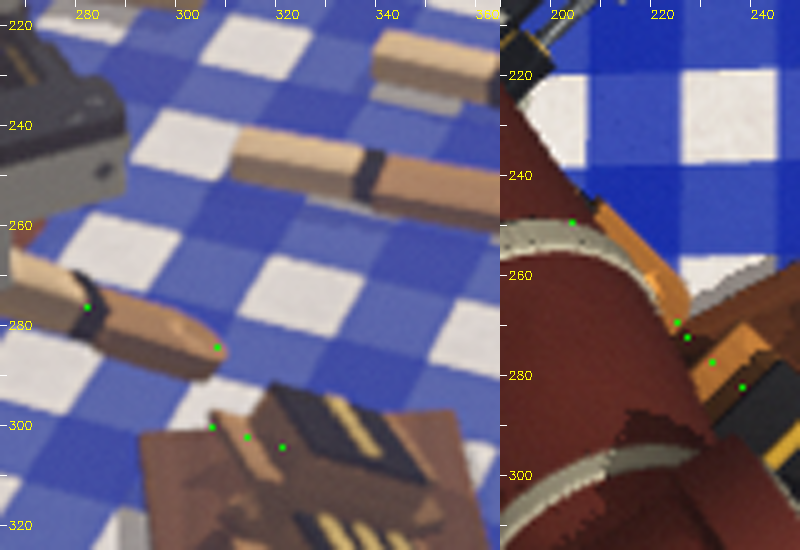

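```bash
python3 -m pendant '[-0.01,0.008,0.1,0,0.1,-0.01,0.008,0.1,0,0.1,-0.013,0.009,0.1,0,0.1,-0.01,0,0.055,0,0.1,0,0,0,0,0.1]' 15
python3 -c "
from h import *
T=pre(0,.1335,.095); go(*T,134.4)"
python3 -m pendant '[0.041,0,0.0287,0,0.1,0.041,0,0.0287,0,0.1,0.041,0,0.0287,0,0.1,0.041,0,0.0287,0,0.1,0.041,0,0.0287,0,0.1,0,0,0,0,0.1]'
python3 - <<'E'
from h import *
T=pre(0,.1335,.07); go(*T,134.4)
for n in("side","top"):
    a=r.get_image(n)[:,:,::-1].copy()
    q=[proj(n,X) for X in knife_pts(.1335,35,44.4,.15)]; print(n,np.round(q,1).tolist())
    for u in q: cv2.circle(a,tuple(int(round(v)) for v in u),0,(0,255,0),-1)
    globals()[n]=a
cv2.imwrite("pics/pre2.png",np.hstack([lab(side,270,240,370,340,6)[:550,:480],lab(top,205,240,265,350,5)]))
E
```

```text
time: 8.2
position: [0.5496, 0.2822, 0.3623]
eef_rot: [-0.379, 0.926, -0.0, -0.002]
force: [0.4, -0.5, -1.6]
finger_gap: 0.0257
t 8.20 pos [0.5496 0.2822 0.3623] jaw 134.5 gap 0.0257 F [ 0.4 -0.5 -1.6]  -> shift [ 0.016 -0.004  0.052] twist 0.0003 (deg world -0.1) j7 1.70
time: 8.7
position: [0.5357, 0.2678, 0.3511]
eef_rot: [-0.378, 0.926, 0.0, 0.002]
force: [2.1, 0.7, 0.5]
finger_gap: 0.026
t 8.70 pos [0.5357 0.2678 0.3511] jaw 134.5 gap 0.0260 F [2.1 0.7 0.5]  -> shift [0.021 0.001 0.084] twist 0.0002 (deg world -0.1) j7 1.70
side [[314.5, 299.4], [289.3, 292.1]]
top [[232.5, 277.2], [212.5, 257.9]]
```

View pics/pre2.png

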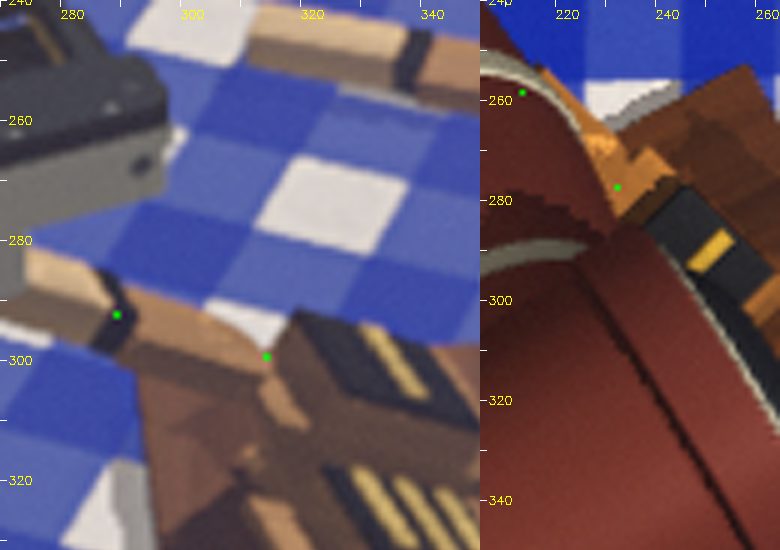

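```bash
python3 -m pendant '[0,0,0.025,0,0.1,0,0,0.025,0,0.1,0,0,0,0,0.1]'
python3 -c "
from h import *
T=pre(0,.1335,.07); go(*T,134.4)"
python3 -m pendant '[0.041,0,0.0287,0,0.1,0.041,0,0.0287,0,0.1,0.041,0,0.0287,0,0.1,0.041,0,0.0287,0,0.1,0,0,0,0,0.1]'
python3 - <<'E'
from h import *
T=pre(0,.1335,.05); go(*T,134.4)
E
```

```text
time: 9.05
position: [0.5369, 0.2694, 0.3467]
eef_rot: [-0.379, 0.925, 0.001, 0.004]
force: [4.7, 4.3, 4.7]
finger_gap: 0.026
t 9.05 pos [0.5369 0.2694 0.3467] jaw 134.5 gap 0.0260 F [4.7 4.3 4.7]  -> shift [ 0.041 -0.002  0.04 ] twist 0.0004 (deg world -0.1) j7 1.70
time: 9.47
position: [0.5292, 0.2625, 0.3406]
eef_rot: [-0.379, 0.925, 0.005, 0.017]
force: [10.6, 11.4, 11.5]
finger_gap: 0.0256
t 9.47 pos [0.5292 0.2625 0.3406] jaw 134.6 gap 0.0256 F [10.6 11.4 11.5]  -> shift [ 0.104 -0.005  0.089] twist 0.0006 (deg world -0.2) j7 1.70
```

Run:
```python
from h import *
from fit import frame
O,M=frame(np.load("fit.npy"),0)
for n in("side","top"):
    a=r.get_image(n)[:,:,::-1].copy(); cv2.imwrite(f"pics/jam_{n}.png",a)
    q=[proj(n,X) for X in knife_pts(.1335,35,44.4,.15)]; print(n,np.round(q,1).tolist())
    globals()[n]=a
cv2.imwrite("pics/jam.png",np.hstack([lab(side,285,260,365,335,7)[:525,:500],lab(top,218,250,278,325,7)[:525,:300]]))
```

```text
side [[318.2, 302.2], [293.3, 295.1]]
top [[235.5, 280.5], [215.7, 261.3]]
```

View pics/jam.png

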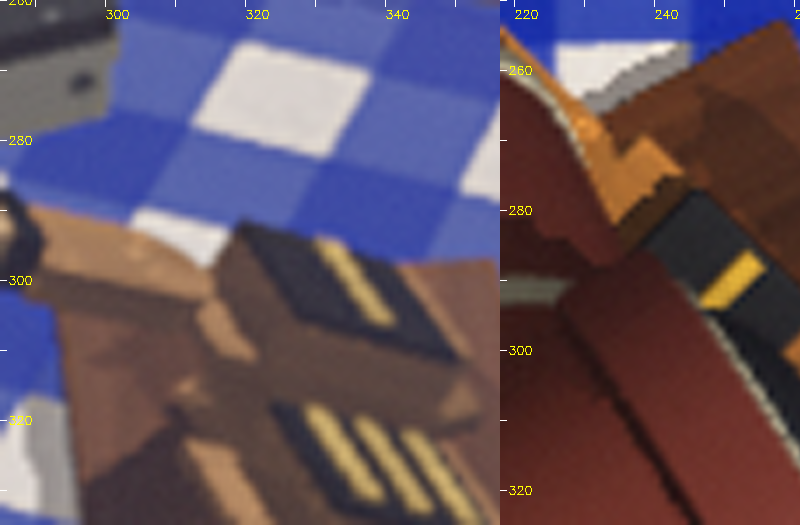

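The side view of the jam shows the tip stuck at the front lip of the floor, near (315,302). It was slightly low, and the handle slid about 12 mm in the grip. I'll back off, come in higher and land the tip on the lip.

```bash
python3 -m pendant '[-0.1,0,-0.07,0,0.1,-0.1,0,-0.07,0,0.1,0.046,0,-0.066,0,0.1,0,0,0,0,0.1,0,0,0,0,0.1]' 25
python3 - <<'E'
from h import *
T=pre(0,.1215,.062); go(*T,134.4)
K=r.get_image("side")[:,:,::-1]; cv2.imwrite("pics/b_side.png",K)
hsv=cv2.cvtColor(K,cv2.COLOR_BGR2HSV)
x0,y0,x1,y1=270,265,330,315
print([np.round(q).tolist() for q in [proj("side",X) for X in knife_pts(.1215,36,44.4,.15)]])
for y in range(272,308,2): print(y,' '.join('%3d'%v for v in hsv[y,274:330:2,2]), '|',''.join('B' if 90<h<130 and s>90 else ('.' if v<70 else 'w') for h,s,v in hsv[y,274:330:2]))
E
```

```text
time: 9.98
position: [0.5339, 0.2659, 0.3534]
eef_rot: [-0.378, 0.926, -0.001, -0.002]
force: [-0.1, -0.7, -1.8]
finger_gap: 0.0256
t 9.98 pos [0.5339 0.2659 0.3534] jaw 134.5 gap 0.0256 F [-0.1 -0.7 -1.8]  -> shift [0.157 0.003 0.222] twist 0.0002 (deg world -0.1) j7 1.70
[[311.0, 298.0], [286.0, 290.0]]
272 115 115 114 116 115 115 115 116 121 145 161 172 173 171 170 171 169 173 172 172 173 214 218 219 217 216 216 216 | wwwwwwwwwwwBBBBBBBBBBwwwwwww
274 116 114 116 116 116 132 152 169 173 172 164 164 166 170 168 172 172 173 173 171 194 220 216 216 216 217 216 216 | wwwwwwBBBBBBBBBBBBBBwwwwwwww
276 114 123 149 166 173 173 173 172 172 164 162 163 164 163 164 163 168 170 171 177 218 221 220 217 215 216 213 216 | wwwBBBBBBBBBBBBBBBBwwwwwwwww
278 113 157 174 173 171 172 171 172 166 163 163 165 163 164 164 163 165 164 163 173 186 197 211 220 220 218 216 213 | wBBBBBBBBBBBBBBBBBBBwwwwwwww
280 109 183 181 162 164 163 166 172 164 164 164 164 163 163 163 165 165 164 164 170 172 170 172 171 187 196 206 219 | wwwwwBBBBBBBBBBBBBBBBBBBwwww
282 110 205 215 212 213 172  64  95 165 168 166 164 163 16
[... 1152 characters left out ...]
4 159 135 117  97  87  92  86  87  86  84  84  87  87  96  88  93  75  62  65  65 | BBBBBBBBBwwwwwwwwwwwwwwww...
300 172 165 164 164 163 163 164 169 170 174 164 163 177 196 138  96  93  88  88  96 121  89  91  95  93  61  65  65 | BBBBBBBBBBBBwwwwwwwwwwwww...
302 171 164 163 164 163 164 162 163 164 129 118 116 119 113 114 109 115 102  93 169 171 106  85  85  89  82  59  63 | BBBBBBBBBBwwwwwwwwwwwwwwww..
304 163 163 164 164 164 163 163 164 166 130 118 115 120 116 112 108 113 117  95 128 171 169  88  83  86  87  72  60 | BBBBBBBBBBwwwwwwwwwwwwwwwww.
306 164 164 164 164 164 164 163 164 164 139 114 116 120 115 113 108 106 103  98  89 155 169 129  83  86  84  93  76 | BBBBBBBBBBwwwwwwwwwwwwwwwwww
```

```bash
cat > diff.py <<'E'
from h import *
import sys
from fit import frame
O,M=frame(np.load("fit.npy"),0)
def outline(gx,pitch,yaw,L,n,P=None):
    P=r.sense()["position"]-[0,0,.1846] if P is None else P; a,b=np.radians([pitch,yaw]); ex=np.array([np.cos(a)*np.cos(b),np.cos(a)*np.sin(b),np.sin(a)])
    ey=np.array([-np.sin(b),np.cos(b),0]); ez=np.cross(ex,ey); pts=[]
    th=np.linspace(-np.pi/2,np.pi/2,15)
    base=[(.017-.017*np.cos(t),.017*np.sin(t)) for t in th]+[(L-.08,.017),(L-.08,-.017)]
    for z in(-.01,.004): pts+=[proj(n,P+ex*(x-gx)+ey*y+ez*z) for x,y in base]
    return cv2.convexHull(np.float32(pts))
def masks(n,ref,box):
    a=r.get_image(n)[:,:,::-1]; b=cv2.imread(ref); d=np.abs(a.astype(int)-b).max(2)>22
    return a,d
E
python3 - <<'E'
from diff import *
a,d=masks("side","pics/side1.png",None)
x0,y0,x1,y1=282,276,330,312
for y in range(y0,y1): print(y,''.join('#' if v else '.' for v in d[y,x0:x1]))
from scipy.optimize import minimize
m=d.copy()
def cost(p):
    w=np.zeros(d.shape,np.uint8); cv2.fillConvexPoly(w,np.int32(outline(p[0],p[1],44.4+p[2],.15,"side")*16),1,shift=4)
    return -0
for gx in(.122,.128,.134,.14):
    h=outline(gx,36,44.4,.15,"side")[:,0]; i=h[:,0].argmax(); print(gx,"rightmost",h[i].round(1),"lowest",h[h[:,1].argmax()].round(1))
E
```

```text
276 ................................................
277 ................................................
278 ................................................
279 ................................................
280 #...............................................
281 #####...........................................
282 #######.........................................
283 ###########.....................................
284 ################................................
285 #####################...........................
286 #########################.......................
287 ###########################.....................
288 ##############################..................
289 ###############################.................
290 #################################...............
291 #################################...............
292 ##################################..............
293 ###################################.............
294 #####################################...........
295 ..#################################.............
296 .....#############################..
[... 310 characters left out ...]
#...................
303 ............................##..................
304 .............................#..................
305 .............................##............##...
306 .............................##............##...
307 ..............................##..........##....
308 ..............................###........##.....
309 ...............................##.......###.....
310 ................................#.......##......
311 ................................................
0.122 rightmost [313.5 297.3] lowest [308.7 303.7]
0.128 rightmost [315.6 297.9] lowest [310.8 304.4]
0.134 rightmost [317.7 298.6] lowest [312.9 305. ]
0.14 rightmost [319.7 299.2] lowest [314.9 305.6]
```

```bash
cat >> diff.py <<'E'
def fitk(L,yaw,ref="pics/side1.png",n="side",xmin=None,off=True):
    a,d=masks(n,ref,None); P=r.sense()["position"]-[0,0,.1846]
    q=np.array([proj(n,X) for X in knife_pts(L-.0165,35,yaw,L)]); c=(q[1]*.7+q[0]*.3)  # cut left of here
    box=(slice(int(q[:,1].min()-16),int(q[:,1].max()+14)),slice(int(q[1][0]*.75+q[0][0]*.25),int(q[0][0]+22)))
    best=[]
    D=cv2.morphologyEx(d[box].astype(np.uint8),cv2.MORPH_OPEN,np.ones((3,3)))
    for gx in np.arange(L-.045,L+.001,.0015):
        for pi in np.arange(24,45,.75):
            for dz in (np.arange(-.004,.005,.002) if off else [0]):
                w=np.zeros(d.shape,np.uint8); cv2.fillConvexPoly(w,np.int32(outline(gx,pi,yaw,L,n,P+[0,0,dz])*16),1,shift=4)
                w=w[box]; best.append(((w!=D).sum(),gx,pi,dz))
    best.sort(); B=np.array(best[:12]); print("fit best",best[0],"mean of 12: gx %.4f pitch %.1f dz %.4f cost %.0f"%(B[:,1].mean(),B[:,2].mean(),B[:,3].mean(),B[:,0].mean()),"area",D.sum())
E
python3 - <<'E'
from diff import *
fitk(.15,44.4); fitk(.15,44.4,off=False)
E
```

```text
Traceback (most recent call last):
  File "diff.py", line 24, in fitk
    w=np.zeros(d.shape,np.uint8); cv2.fillConvexPoly(w,np.int32(outline(gx,pi,yaw,L,n,P+[0,0,dz])*16),1,shift=4)
                                                                ~~~~~~~^^^^^^^^^^^^^^^^^^^^^^^^^^
  File "diff.py", line 10, in outline
    for z in(-.01,.004): pts+=[proj(n,P+ex*(x-gx)+ey*y+ez*z) for x,y in base]
                               ~~~~^^^^^^^^^^^^^^^^^^^^^^^^^
  File "h.py", line 12, in proj
    K,R,t,k=cam(n); c=R@np.asarray(X,float)+t; u=c[:2]/c[2]; u=u*(1+k*(u@u)); return K[:2,:2]@u+K[:2,2]
            ~~~^^^
  File "h.py", line 4, in cam
    c=r.camera_info(n); return [np.array(c[k],float) for k in("intrinsics","R","t")]+[c["k1"]]
ValueError: time passes only in moves, steps and waits
```

Too many camera_info calls, it seems, so I'll cache the result.

```bash
sed -i 's/^def cam(n):/import functools\n@functools.lru_cache(None)\ndef cam(n):/' h.py
python3 - <<'E'
from diff import *
fitk(.15,44.4); fitk(.15,44.4,off=False); print(r.sense()["time"])
E
```

```text
fit best (np.int64(9), np.float64(0.12450000000000001), np.float64(31.5), np.float64(-0.002)) mean of 12: gx 0.1244 pitch 31.8 dz -0.0017 cost 17 area 284
fit best (np.int64(15), np.float64(0.12450000000000001), np.float64(32.25), 0) mean of 12: gx 0.1246 pitch 32.5 dz 0.0000 cost 25 area 279
10.2333
```

Run:
```python
from diff import *
go(*pre(0,.1245,.060,dz=.015),134.4)
```

```text
t 10.23 pos [0.5345 0.2666 0.3536] jaw 134.5 gap 0.0259 F [ 0.7 -0.2 -1.7]  -> shift [0.187 0.001 0.177] twist 0.0002 (deg world -0.1) j7 1.70
```

```bash
python3 -m pendant '[0.062,0,0.059,0,0.1,0.062,0,0.059,0,0.1,0.062,0,0.059,0,0.1,0,0,0,0,0.1,0,0,0,0,0.1]' 25
python3 -c "
from diff import *
fitk(.15,44.4); go(*pre(0,.1245,.060,dz=.012),134.4)"
python3 -m pendant '[0,0,0,0,0.1,0,0,0,0,0.1,0,0,0,0,0.1]' 3
python3 -c "
from diff import *
fitk(.15,44.4); go(*pre(0,.1245,.060,dz=.011),134.4)"
```

```text
time: 10.65
position: [0.5211, 0.2534, 0.336]
eef_rot: [-0.378, 0.926, -0.0, -0.001]
force: [0.1, -0.8, -1.3]
finger_gap: 0.0257
fit best (np.int64(76), np.float64(0.12150000000000001), np.float64(30.75), np.float64(-0.004)) mean of 12: gx 0.1231 pitch 31.6 dz -0.0018 cost 78 area 271
t 10.70 pos [0.5213 0.2537 0.3363] jaw 134.5 gap 0.0255 F [ 0.5  0.4 -2. ]  -> shift [-0.014  0.001  0.028] twist 0.0002 (deg world -0.1) j7 1.70
time: 10.95
position: [0.5214, 0.254, 0.3365]
eef_rot: [-0.379, 0.926, -0.0, -0.0]
force: [0.1, 1.1, -0.9]
finger_gap: 0.026
fit best (np.int64(69), np.float64(0.12000000000000001), np.float64(35.25), np.float64(-0.004)) mean of 12: gx 0.1231 pitch 36.5 dz -0.0008 cost 70 area 187
t 11.00 pos [0.5215 0.254  0.3365] jaw 134.5 gap 0.0258 F [-0.8 -0.4 -0.6]  -> shift [-0.017  0.001  0.038] twist 0.0003 (deg world -0.1) j7 1.70
```

```bash
python3 -m pendant '[-0.01,0,0.017,0,0.1,-0.008,0,0.014,0,0.1,0,0,0,0,0.1]' 3
python3 -m pendant '[0.033,0,0.023,0,0.1,0.033,0,0.023,0,0.1,0.033,0,0.023,0,0.1,0.033,0,0.023,0,0.1,0.033,0,0.023,0,0.1,0,0,0,0,0.1]' 5
python3 -c "
from diff import *
go(*pre(0,.1245,.040,dz=.010),134.4); fitk(.15,44.4)"
```

```text
time: 11.25
position: [0.523, 0.2555, 0.3332]
eef_rot: [-0.379, 0.926, 0.0, 0.0]
force: [-0.8, -0.0, -0.1]
finger_gap: 0.0261
time: 11.75
position: [0.5103, 0.2429, 0.3213]
eef_rot: [-0.378, 0.926, -0.0, -0.001]
force: [0.1, -0.9, -0.7]
finger_gap: 0.0258
t 11.75 pos [0.5103 0.2429 0.3213] jaw 134.5 gap 0.0258 F [ 0.1 -0.9 -0.7]  -> shift [-0.016  0.002  0.009] twist 0.0002 (deg world -0.1) j7 1.70
fit best (np.int64(44), np.float64(0.108), np.float64(33.75), np.float64(-0.002)) mean of 12: gx 0.1087 pitch 34.6 dz -0.0003 cost 45 area 147
```

```bash
cat >> diff.py <<'E'
def collar(gx,L,yaw,pitch=35):
    a=r.get_image("side")[:,:,::-1]; q=proj("side",knife_pts(gx,pitch,yaw,L)[1])
    x,y=np.round(q).astype(int); w=a[y-12:y+13,x-16:x+17].max(2); b=(w<80); ys,xs=np.where(b)
    print("collar pred",q.round(1),"seen",(xs.mean()+x-16).round(1),(ys.mean()+y-12).round(1),b.sum())
    for v in w: print(''.join('#' if k<80 else '.' for k in v))
E
python3 -m pendant '[0.033,0,0.023,0,0.1,0.033,0,0.023,0,0.1,0.033,0,0.023,0,0.1,0,0,0,0,0.1]' 10
python3 -c "
from diff import *
go(*pre(0,.1245,.028,dz=.010),134.4); collar(.1245,.15,44.4)"
```

```text
time: 12.13
position: [0.5062, 0.2393, 0.3184]
eef_rot: [-0.379, 0.925, 0.002, 0.007]
force: [2.2, 3.8, 7.5]
finger_gap: 0.0257
t 12.13 pos [0.5062 0.2393 0.3184] jaw 134.5 gap 0.0257 F [2.2 3.8 7.5]  -> shift [ 0.028 -0.002  0.049] twist 0.0004 (deg world -0.1) j7 1.70
collar pred [304.4 297.9] seen 305.5 297.9 55
.................................
.................................
.................................
.................................
.................................
.............##..................
..............##...............##
...............##..............##
...............###..............#
................##..............#
................###..............
................###..............
...............#####.............
..............#####..............
..............#####..............
.............######..............
.............#####...............
.............#####...............
................#................
.................................
.................................
.................................
.................................
.................................
.................................
```

```bash
python3 -m pendant '[0.017,0,-0.025,0,0.1,0,0,0,0,0.1,0.025,0,0.0175,0,0.1,0.025,0,0.0175,0,0.1,0.025,0,0.0175,0,0.1,0.025,0,0.0175,0,0.1,0,0,0,0,0.1]' 45
python3 -c "
from diff import *
go(*pre(0,.1245,.018,dz=.012),134.4)"
python3 -m pendant '[0.025,0,0.0175,0,0.1,0.025,0,0.0175,0,0.1,0.025,0,0.0175,0,0.1,0,0,0,0,0.1]' 45
python3 -c "
from diff import *
go(*pre(0,.1245,.010,dz=.012),134.4); collar(.1245,.15,44.4)"
```

```text
time: 12.77
position: [0.4975, 0.2307, 0.3127]
eef_rot: [-0.379, 0.925, 0.002, 0.006]
force: [4.6, 5.6, 4.1]
finger_gap: 0.0253
t 12.77 pos [0.4975 0.2307 0.3127] jaw 134.5 gap 0.0253 F [4.6 5.6 4.1]  -> shift [-0.001 -0.001  0.033] twist 0.0003 (deg world -0.1) j7 1.70
time: 13.1
position: [0.495, 0.2289, 0.3121]
eef_rot: [-0.379, 0.925, 0.004, 0.014]
force: [7.4, 9.2, 18.7]
finger_gap: 0.0253
t 13.10 pos [0.495  0.2289 0.3121] jaw 134.6 gap 0.0253 F [ 7.4  9.2 18.7]  -> shift [ 0.036 -0.005  0.072] twist 0.0005 (deg world -0.2) j7 1.71
collar pred [311.1 298.4] seen 317.7 298.1 115
.................................
.................................
.................................
.................................
.................................
.................................
...........##...........###......
............##..........#######..
.............##..........########
..............##.........########
..............##..........#######
...............##..........######
..............####.........######
.............#####..........#####
............#####...........#####
............#####............####
...........######.............###
...........#####...............##
...........#####...............##
..............#.................#
.................................
.................................
.................................
.................................
.................................
```

Run:
```python
from diff import *
for s in (0,.01,.02,.03): print(s,proj("side",O+M@np.array([.07+s,0,.007])).round(1))
a,d=masks("side","pics/side1.png",None); cv2.imwrite("pics/c_side.png",a)
s=r.sense(); print(s["force"].round(1),s["wrist_torque"].round(2),s["joint_pos"].round(2))
x0,y0,x1,y1=285,280,345,318
for y in range(y0,y1): print(y,''.join('#' if v else '.' for v in d[y,x0:x1]))
```

```text
0 [315.4 302.1]
0.01 [311.9 301.1]
0.02 [308.4 300.1]
0.03 [304.9 299.1]
[ 7.1  9.  18.5] [ 2.3  -1.53 -0.01] [-0.32  0.57 -0.22  1.84  0.18  0.72  1.71]
280 #######################################.....................
281 #######################################.....................
282 #####################################.......................
283 #################################...........................
284 #############################...............................
285 #########################...................................
286 #####################.......................................
287 #################...........................................
288 ###############.............................................
289 #################...........................................
290 ###################.###.....................................
291 ########################....................................
292 #########################...................................
293 ##########################..................................
294 ###############################.
[... 823 characters left out ...]
..................#######....##...................
308 ............................########...#....................
309 ..............................#######.##....................
310 .................................####.......................
311 ............................................................
312 ............................................................
313 ............................................................
314 ............................................................
315 ............................................................
316 ............................................................
317 ............................................................
```

```bash
cat >> h.py <<'E'
def st(i,gx):
    "pinch point in pocket frame (s=tip short of home), push force along pocket -x (A) and off the floor (N)"
    from fit import frame
    q=r.sense(); O,M=frame(np.load("fit.npy"),i); R=Ro.from_quat(q["eef_rot"]).as_matrix()
    u=M.T@(q["position"]+R@[0,0,.1846]-O); f=M.T@q["force"]
    print("t %.2f s=%.1fmm y=%.1f z=%.1f  A=%.1f Fy=%.1f N=%.1f gap %.4f"%(q["time"],1e3*(u[0]-gx),1e3*u[1],1e3*u[2],*f,q["finger_gap"]))
E
python3 -c "
from diff import *
st(0,.1245)"
python3 -m pendant '[0.03,0,-0.04,0,0.1,0,0,0,0,0.1,0,0,0,0,0.1]' 30
python3 -c "
from diff import *
st(0,.1245)"
python3 -m pendant '[0.04,0,0.0,0,0.1,0.04,0,0,0,0.1,0,0,0,0,0.1]' 30
python3 -c "
from diff import *
st(0,.1245)"
```

```text
t 13.20 s=21.5mm y=-0.1 z=12.9  A=19.9 Fy=1.4 N=8.6 gap 0.0250
time: 13.45
position: [0.4903, 0.2236, 0.3118]
eef_rot: [-0.379, 0.925, 0.002, 0.007]
force: [5.3, 5.9, 2.6]
finger_gap: 0.0252
t 13.45 s=13.1mm y=-0.3 z=18.4  A=8.0 Fy=0.5 N=-2.4 gap 0.0252
time: 13.7
position: [0.485, 0.2182, 0.3116]
eef_rot: [-0.379, 0.925, 0.002, 0.008]
force: [6.3, 5.9, 1.0]
finger_gap: 0.0256
t 13.70 s=7.0mm y=-0.4 z=22.4  A=7.6 Fy=-0.2 N=-4.1 gap 0.0256
```

```bash
python3 -m pendant '[0.0,0,0.04,0,0.1,0.01,0,0.03,0,0.1,0,0,0,0,0.1]' 30
python3 -c "
from diff import *
st(0,.1245)"
python3 -m pendant '[0.03,0,0.01,0,0.1,0.03,0,0.01,0,0.1,0,0,0,0,0.1]' 30
python3 -c "
from diff import *
st(0,.1245);collar(.1245,.15,44.4)"
```

```text
time: 13.95
position: [0.4842, 0.2175, 0.3045]
eef_rot: [-0.379, 0.925, 0.002, 0.007]
force: [5.6, 5.6, 5.8]
finger_gap: 0.0254
t 13.95 s=1.8mm y=-0.4 z=17.3  A=9.8 Fy=0.1 N=0.2 gap 0.0254
time: 14.2
position: [0.482, 0.2156, 0.305]
eef_rot: [-0.379, 0.925, 0.003, 0.013]
force: [9.0, 9.8, 10.2]
finger_gap: 0.0256
t 14.20 s=1.7mm y=-0.5 z=18.1  A=16.7 Fy=0.7 N=0.7 gap 0.0256
collar pred [318.9 298.5] seen 324.7 300.0 190
.................................
.................................
.................................
.................................
.................................
.................................
................###..............
...........#....#######..........
............#....#########.......
............###..##########......
.............##...##########....#
.............##....#########.....
..............##...##########....
.............####...##########...
............#####....##########..
............####.....##########..
...........#####......##########.
...........#####.......##########
..........#####.........#########
.........######.........#########
..........####...........########
............................#####
................................#
.................................
.................................
```

```bash
python3 -m pendant '[0.025,0,0.0175,0,0.1,0,0,0,0,0.1]' 30
python3 -c "
from diff import *
st(0,.1245)"
python3 -m pendant '[-0.04,0,-0.03,0,0.1,-0.025,0,-0.01,0,0.1,0,0,0,0,0.1]' 30
python3 -c "
from diff import *
st(0,.1245)"
python3 -m pendant '[0,0,0,0,0.5,0,0,0,0,0.5,0,0,0,0,0.5,0,0,-0.3,0,0.5,0,0,-0.4,0,0.5,0,0,-0.4,0,0.5,0,0,0,0,0.5]' 30
python3 - <<'E'
from diff import *
collar(.1245,.15,44.4) if 0 else None
im=r.get_image("side")[:,:,::-1]; cv2.imwrite("pics/d_side.png",im); cv2.imwrite("pics/home1.png",lab(im,270,270,370,345,7)); go(.5,0,.4,94)
E
```

```text
time: 14.42
position: [0.4814, 0.2151, 0.3043]
eef_rot: [-0.379, 0.925, 0.004, 0.016]
force: [9.7, 11.1, 13.6]
finger_gap: 0.0257
t 14.42 s=1.6mm y=-0.5 z=17.4  A=19.8 Fy=1.1 N=2.7 gap 0.0257
time: 14.67
position: [0.4832, 0.2167, 0.3055]
eef_rot: [-0.379, 0.925, 0.002, 0.008]
force: [5.8, 5.9, 5.9]
finger_gap: 0.0255
t 14.67 s=1.7mm y=-0.4 z=18.7  A=10.2 Fy=0.2 N=0.0 gap 0.0255
time: 15.25
position: [0.4811, 0.2138, 0.4187]
eef_rot: [-0.378, 0.926, 0.0, 0.005]
force: [0.6, 0.7, -0.1]
finger_gap: 0.0464
t 15.30 pos [0.4804 0.2132 0.4155] jaw 134.4 gap 0.0464 F [-0.6 -0.5 -0.6]  -> shift [ 1.354 -1.659  0.153] twist 0.1123 (deg world -40.4) j7 1.76
```

View pics/home1.png

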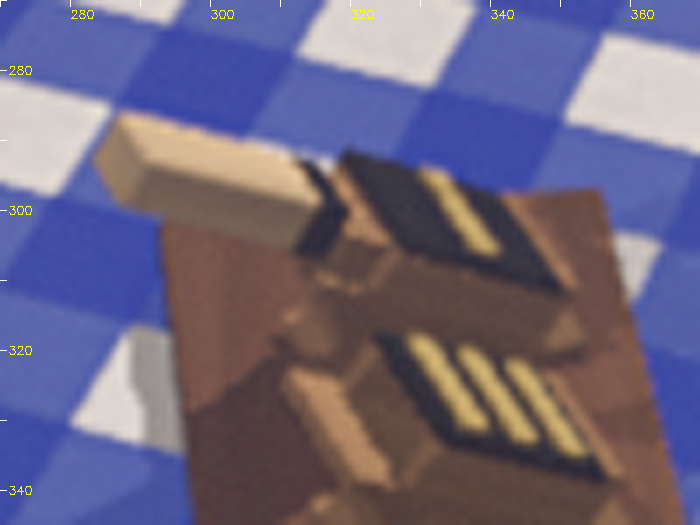

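Short knife home: the side view shows the collar at (313,300) just outside the jut, flat along pocket1. Next is the middle knife.

```bash
python3 -c "
from h import *
go(.554,-.0899,.25,93.7)"
```

```text
t 15.30 pos [0.4804 0.2132 0.4155] jaw 134.4 gap 0.0464 F [-0.6 -0.5 -0.6]  -> shift [ 1.605 -2.675  1.654] twist 0.1132 (deg world -40.7) j7 1.76
```

```bash
python3 -m pendant '[0.2,-0.334,0,0,0.6,0.2,-0.334,0,0,0.6,0.2,-0.334,0,0,0.6,0.2,-0.334,0,0,0.6,0.2,-0.334,0,0,0.6,0.2,-0.334,0,0,0.6,0.2,-0.334,0,0,0.6,0.2,-0.334,0,0,0.6]'
python3 -m pendant '[0,0,0.22,0.0162,0.6,0,0,0.22,0.0162,0.6,0,0,0.22,0.0162,0.6,0,0,0.22,0.0162,0.6,0,0,0.22,0.0162,0.6,0,0,0.22,0.0162,0.6,0,0,0.22,0.0162,0.6,0,0,0,0,0.6]'
python3 -c "
from h import *
go(.554,-.0899,.190,93.7)"
```

```text
time: 15.97
position: [0.5523, -0.0915, 0.4102]
eef_rot: [-0.378, 0.926, 0.001, -0.003]
force: [0.6, -0.1, 0.1]
finger_gap: 0.0561
time: 16.63
position: [0.5501, -0.0888, 0.2528]
eef_rot: [-0.031, 0.999, 0.001, -0.007]
force: [-1.2, 0.1, -0.4]
finger_gap: 0.0556
t 16.63 pos [ 0.5501 -0.0888  0.2528] jaw 93.6 gap 0.0556 F [-1.2  0.1 -0.4]  -> shift [-0.047 -0.014  0.627] twist -0.0004 (deg world 0.1) j7 1.76
```

```bash
python3 -m pendant '[-0.01,0,0.15,0,0.6,-0.01,0,0.15,0,0.6,-0.01,0,0.15,0,0.6,0,0,0.17,0,0.6,0,0,0,0,0.6,0,0,0,0,0.6]'
python3 -c "
from h import *
go(.554,-.0899,.190,93.7)"
python3 -m pendant '[0,0,0,0,0.15,0,0,0,0,0.15,0,0,0,0,0.15,0,0,0,0,0.15,0,0,0,0,0.15]' 3
python3 -m pendant '[0,0,-0.1,0,0.15,0,0,-0.11,0,0.15,0,0,-0.11,0,0.15,0,0,-0.11,0,0.15,0,0,-0.11,0,0.15,0,0,-0.11,0,0.15,0,0,-0.11,0,0.15,0,0,-0.11,0,0.15]'
python3 -m pendant '[0,0,0,0,0.1,0,0,0,0,0.1,0,0,-0.3,0,0.1,0,0,-0.4,0,0.1,0,0,-0.4,0,0.1,0,0,-0.3,0,0.1,0,0,0,0,0.1,0,0,0,0,0.1]' 30
python3 - <<'E'
from diff import *
fitk(.175,3.7); go(*pre(2,.155,.095)[:2],.46,134.4)
E
```

```text
time: 17.13
position: [0.5556, -0.0892, 0.196]
eef_rot: [-0.033, 0.999, 0.0, -0.002]
force: [0.3, -0.7, 0.4]
finger_gap: 0.0556
t 17.13 pos [ 0.5556 -0.0892  0.196 ] jaw 93.7 gap 0.0556 F [ 0.3 -0.7  0.4]  -> shift [ 0.016 -0.006  0.06 ] twist 0.0001 (deg world -0.0) j7 1.77
time: 17.55
position: [0.5565, -0.0891, 0.1971]
eef_rot: [-0.032, 0.999, -0.0, 0.001]
force: [-0.3, -0.5, 1.5]
finger_gap: 0.0275
time: 18.22
position: [0.5563, -0.089, 0.2849]
eef_rot: [-0.032, 0.999, -0.0, 0.0]
force: [-0.7, -0.0, -0.9]
finger_gap: 0.0258
time: 18.88
position: [0.5565, -0.089, 0.4245]
eef_rot: [-0.032, 0.999, -0.0, 0.001]
force: [-0.6, 0.3, -2.6]
finger_gap: 0.0255
fit best (np.int64(325), np.float64(0.16900000000000004), np.float64(36.75), np.float64(-0.002)) mean of 12: gx 0.1710 pitch 37.0 dz -0.0010 cost 327 area 642
t 18.93 pos [ 0.556  -0.0889  0.4226] jaw 93.7 gap 0.0260 F [-0.3  0.9 -2.1]  -> shift [ 0.368  5.351 -0.371] twist -0.1131 (deg world 40.7) j7 1.76
```

```bash
python3 -m pendant '[0.023,0.334,-0.025,0,0.1,0.023,0.334,-0.025,0,0.1,0.023,0.334,-0.025,0,0.1,0.023,0.334,-0.025,0,0.1,0.023,0.334,-0.025,0,0.1,0.023,0.334,-0.025,0,0.1,0.023,0.334,-0.025,0,0.1,0.023,0.334,-0.025,0,0.1]'
python3 -m pendant '[0.023,0.334,-0.025,0,0.1,0.023,0.334,-0.025,0,0.1,0.023,0.334,-0.025,0,0.1,0.023,0.334,-0.025,0,0.1,0.023,0.334,-0.025,0,0.1,0.023,0.334,-0.025,0,0.1,0.023,0.334,-0.025,0,0.1,0.023,0.334,-0.025,0,0.1]'
python3 -m pendant '[0,0,0.08,-0.0162,0.1,0,0,0.08,-0.0162,0.1,0,0,0.08,-0.0162,0.1,0,0,0.08,-0.0162,0.1,0,0,0,-0.0162,0.1,0,0,0,-0.0162,0.1,0,0,0,-0.0162,0.1,0,0,0,0,0.1]'
python3 - <<'E'
from diff import *
fitk(.175,44.4); fitk(.175,44.4,off=False); go(*pre(2,.155,.085,dz=.02),134.4); st(2,.155)
print(at("top",(108,338),.04))
E
```

```text
time: 19.6
position: [0.52, 0.1778, 0.4407]
eef_rot: [-0.032, 0.999, -0.001, -0.003]
force: [0.6, -0.2, -1.4]
finger_gap: 0.0255
time: 20.27
position: [0.4849, 0.4433, 0.4599]
eef_rot: [-0.032, 0.999, -0.002, -0.002]
force: [0.2, 0.7, -0.4]
finger_gap: 0.0254
time: 20.93
position: [0.4855, 0.4414, 0.4279]
eef_rot: [-0.379, 0.925, -0.001, -0.003]
force: [1.4, -0.1, -2.0]
finger_gap: 0.0259
fit best (np.int64(137), np.float64(0.14950000000000002), np.float64(35.25), np.float64(-0.004)) mean of 12: gx 0.1505 pitch 35.2 dz -0.0032 cost 142 area 410
fit best (np.int64(148), np.float64(0.15550000000000003), np.float64(36.75), 0) mean of 12: gx 0.1515 pitch 36.6 dz 0.0000 cost 157 area 409
t 21.03 pos [0.4855 0.4416 0.4289] jaw 134.3 gap 0.0254 F [-1.2 -0.9 -1.4]  -> shift [0.132 0.011 0.571] twist -0.0002 (deg world 0.1) j7 1.45
t 21.03 s=128.1mm y=-1.0 z=59.5  A=-2.0 Fy=0.2 N=-0.3 gap 0.0254
[0.32552139 0.50561351 0.04      ]
```

```bash
python3 -c "
from h import *
go(*pre(2,.153,.060,dz=.020),134.4)"
```

```text
t 21.03 pos [0.4855 0.4416 0.4289] jaw 134.3 gap 0.0254 F [-1.2 -0.9 -1.4]  -> shift [0.353 0.011 0.727] twist -0.0002 (deg world 0.1) j7 1.45
```

```bash
python3 -m pendant '[0.06,0.002,0.14,0,0.1,0.06,0.002,0.14,0,0.1,0.06,0.002,0.14,0,0.1,0.06,0.002,0.12,0,0.1,0.06,0.003,0.1,0,0.1,0.05,0,0.085,0,0.1,0,0,0,0,0.1,0,0,0,0,0.1]' 25
python3 -c "
from diff import *
st(2,.153); fitk(.175,44.4)"
python3 -m pendant '[0,0,0,0,0.1,0,0,0,0,0.1,0,0,0,0,0.1]' 3
python3 -c "
from diff import *
st(2,.153); fitk(.175,44.4)"
```

```text
time: 21.7
position: [0.4595, 0.4181, 0.3584]
eef_rot: [-0.378, 0.926, -0.0, -0.001]
force: [0.2, -0.5, -1.9]
finger_gap: 0.0255
t 21.70 s=61.3mm y=0.2 z=21.5  A=-1.2 Fy=-0.4 N=-1.4 gap 0.0255
fit best (np.int64(163), np.float64(0.15850000000000003), np.float64(38.25), np.float64(0.004)) mean of 12: gx 0.1549 pitch 37.3 dz 0.0008 cost 166 area 363
time: 22.0
position: [0.4597, 0.4181, 0.3591]
eef_rot: [-0.378, 0.926, -0.0, -0.0]
force: [0.1, -0.8, -1.0]
finger_gap: 0.0256
t 22.00 s=62.1mm y=0.1 z=21.9  A=-1.0 Fy=-0.6 N=-0.6 gap 0.0256
fit best (np.int64(170), np.float64(0.15700000000000003), np.float64(39.0), np.float64(0.0)) mean of 12: gx 0.1566 pitch 38.9 dz 0.0002 cost 174 area 310
```

```bash
python3 -m pendant '[-0.01,0,0.015,0,0.1,-0.01,0,0.015,0,0.1,-0.01,0,0.015,0,0.1,-0.01,0,0.012,0,0.1,0,0,0,0,0.1,0,0,0,0,0.1]' 3
python3 -c "
from diff import *
st(2,.155); fitk(.175,44.4)"
python3 -m pendant '[0.033,0,0.023,0,0.1,0.033,0,0.023,0,0.1,0.033,0,0.023,0,0.1,0.033,0,0.023,0,0.1,0,0,0,0,0.1]' 5
python3 -c "
from diff import *
st(2,.155); collar(.155,.175,44.4)"
```

```text
time: 22.55
position: [0.4627, 0.421, 0.3532]
eef_rot: [-0.379, 0.926, -0.0, -0.0]
force: [-0.3, -0.1, -1.6]
finger_gap: 0.0261
t 22.55 s=60.1mm y=0.1 z=14.6  A=-1.2 Fy=0.2 N=-1.2 gap 0.0261
fit best (np.int64(187), np.float64(0.16000000000000003), np.float64(37.5), np.float64(0.004)) mean of 12: gx 0.1564 pitch 36.2 dz 0.0012 cost 190 area 349
time: 23.02
position: [0.4525, 0.4109, 0.3434]
eef_rot: [-0.379, 0.926, -0.001, -0.001]
force: [-0.6, 0.0, -2.2]
finger_gap: 0.0258
t 23.02 s=42.5mm y=-0.0 z=15.0  A=-1.6 Fy=0.4 N=-1.6 gap 0.0258
collar pred [299.2 351.8] seen 302.5 350.2 131
........................#####....
.....................######.##...
..................#########.#....
..............#############......
..............############.......
..............####...............
...............###.............#.
...............###...............
................###..............
.................##..............
.................###.............
.................####............
.................####............
................######...........
...............######............
...............######............
..............######.............
..............######.............
.............#######.............
..............#####..............
................##...............
.................................
.................#...............
....................#............
....................##########...
```

```bash
python3 -m pendant '[0.033,0,0.023,0,0.1,0.033,0,0.023,0,0.1,0.033,0,0.023,0,0.1,0,0,0,0,0.1]' 15
python3 -c "
from diff import *
st(2,.155)"
python3 -m pendant '[0.03,0,0.018,0,0.1,0.03,0,0.018,0,0.1,0.03,0,0.018,0,0.1,0,0,0,0,0.1]' 30
python3 -c "
from diff import *
st(2,.155)"
```

```text
time: 23.4
position: [0.4455, 0.4041, 0.3366]
eef_rot: [-0.379, 0.926, -0.0, -0.001]
force: [-0.8, -0.7, -1.5]
finger_gap: 0.026
t 23.40 s=30.7mm y=0.0 z=15.0  A=-1.8 Fy=0.1 N=-0.6 gap 0.0260
time: 23.73
position: [0.441, 0.3998, 0.334]
eef_rot: [-0.379, 0.926, 0.002, 0.004]
force: [3.9, 3.5, 3.7]
finger_gap: 0.0255
t 23.73 s=25.8mm y=0.1 z=15.2  A=6.4 Fy=-0.2 N=0.0 gap 0.0255
```

```bash
python3 -m pendant '[0.03,0,0.014,0,0.1,0.03,0,0.014,0,0.1,0.03,0,0.014,0,0.1,0,0,0,0,0.1]' 30
python3 -c "
from diff import *
st(2,.155)"
python3 -m pendant '[0.03,0,0.014,0,0.1,0.03,0,0.014,0,0.1,0.03,0,0.014,0,0.1,0,0,0,0,0.1]' 30
python3 -c "
from diff import *
st(2,.155)"
```

```text
time: 24.07
position: [0.4336, 0.3926, 0.3283]
eef_rot: [-0.379, 0.926, 0.001, 0.002]
force: [2.9, 3.4, 1.9]
finger_gap: 0.0255
t 24.07 s=13.3mm y=0.1 z=17.1  A=4.7 Fy=0.4 N=-1.0 gap 0.0255
time: 24.4
position: [0.4273, 0.3864, 0.3239]
eef_rot: [-0.379, 0.926, 0.001, 0.002]
force: [3.5, 3.6, 2.7]
finger_gap: 0.0256
t 24.40 s=3.5mm y=0.1 z=18.5  A=5.6 Fy=0.1 N=-0.6 gap 0.0256
```

```bash
python3 -m pendant '[0.03,0,0.022,0,0.1,0.03,0,0.022,0,0.1,0,0,0,0,0.1]' 30
python3 -c "
from diff import *
st(2,.155)"
python3 -m pendant '[0.03,0,0.015,0,0.1,0.03,0,0.015,0,0.1,0,0,0,0,0.1]' 30
python3 -c "
from diff import *
st(2,.155); collar(.155,.175,44.4); print(proj('side',frame(np.load('fit.npy'),2)[0]+M@[.095,0,.007]))"
```

```text
time: 24.65
position: [0.4257, 0.3849, 0.3227]
eef_rot: [-0.379, 0.925, 0.004, 0.009]
force: [7.4, 7.4, 7.8]
finger_gap: 0.0256
t 24.65 s=3.3mm y=0.3 z=17.2  A=13.1 Fy=0.1 N=0.4 gap 0.0256
time: 24.9
position: [0.4237, 0.3831, 0.3225]
eef_rot: [-0.379, 0.925, 0.007, 0.015]
force: [12.3, 11.0, 13.9]
finger_gap: 0.0259
t 24.90 s=3.2mm y=0.4 z=17.2  A=21.5 Fy=-0.8 N=2.0 gap 0.0259
collar pred [318.9 353.4] seen 321.9 354.7 150
.................................
.................................
.................................
.................................
.................................
.........................#####...
..........####...........########
...........###............#######
...........###.............######
............##............#######
.............##............######
.............###............#####
.............###.............####
..............###............####
.............####.............###
.............#####............###
............#####..............##
...........######...............#
..........#######...............#
..........######.................
#........#######.................
##..#...#######..................
....##.#.#####...................
#...###..........................
...#...#.........................
[315.22612319 357.35043083]
```

```bash
python3 -m pendant '[-0.04,0,-0.025,0,0.1,-0.045,0,-0.02,0,0.1,0,0,0,0,0.1]' 30
python3 -c "
from diff import *
st(2,.155)"
python3 -m pendant '[0,0,0,0,0.5,0,0,0,0,0.5,0,0,0,0,0.5,0,0,-0.3,0,0.5,0,0,-0.4,0,0.5,0,0,-0.4,0,0.5,0,0,0,0,0.5]' 30
python3 - <<'E'
from diff import *
im=r.get_image("side")[:,:,::-1]; cv2.imwrite("pics/e_side.png",im)
o,d=cv2.imread("pics/d_side.png"),0
O2=frame(np.load("fit.npy"),2)[0]; q=proj("side",O2+M@[.095,0,.007]); x,y=np.round(q).astype(int); print(q)
w=im[y-12:y+13,x-16:x+17].max(2)
for v in w: print(''.join('#' if k<80 else '.' for k in v))
# long knife: grip 22mm from butt
go(.5312-.022,-.2025+.0006,.25,88.6)
E
```

```text
time: 25.2
position: [0.4266, 0.3857, 0.323]
eef_rot: [-0.379, 0.926, 0.003, 0.006]
force: [6.8, 5.4, 4.9]
finger_gap: 0.0254
t 25.20 s=3.4mm y=0.2 z=17.5  A=9.9 Fy=-0.9 N=-1.0 gap 0.0254
time: 25.78
position: [0.4245, 0.3842, 0.4373]
eef_rot: [-0.379, 0.926, 0.002, 0.005]
force: [0.5, 0.6, 0.0]
finger_gap: 0.0469
[315.22612319 357.35043083]
.................................
..............##.............####
.............####............####
..............####............###
..............###..............##
...............###.............##
...............###..............#
................###.............#
.................##..............
.................###.............
.................####............
................#####............
...............######............
...............#####.............
..............######.............
..............######.............
.............######..............
.#..#.......######...............
.....#......######...............
........#........................
.................................
.....#............##.............
...........#......###............
..................######.........
...................##............
t 25.83 pos [0.4241 0.3835 0.4338] jaw 134.5 gap 0.0463 F [-0.8  0.6  0.6]  -> shift [ 3.505 -4.773  1.82 ] twist 0.1275 (deg world -45.9) j7 1.45
```

```bash
python3 -m pendant '[0.219,-0.298,0,0,0.6,0.219,-0.298,0,0,0.6,0.219,-0.298,0,0,0.6,0.219,-0.298,0,0,0.6,0.219,-0.298,0,0,0.6,0.219,-0.298,0,0,0.6,0.219,-0.298,0,0,0.6,0.219,-0.298,0,0,0.6]'
python3 -m pendant '[0.219,-0.298,0,0,0.6,0.219,-0.298,0,0,0.6,0.219,-0.298,0,0,0.6,0.219,-0.298,0,0,0.6,0.219,-0.298,0,0,0.6,0.219,-0.298,0,0,0.6,0.219,-0.298,0,0,0.6,0.219,-0.298,0,0,0.6]'
python3 -m pendant '[0,0,0.22,0.0182,0.6,0,0,0.22,0.0182,0.6,0,0,0.22,0.0182,0.6,0,0,0.22,0.0182,0.6,0,0,0.22,0.0182,0.6,0,0,0.22,0.0182,0.6,0,0,0.22,0.0182,0.6,0,0,0,0,0.6]'
python3 -c "
from h import *
go(.509,-.202,.190,88.6)"
```

```text
time: 26.5
position: [0.4651, 0.0883, 0.4284]
eef_rot: [-0.379, 0.926, 0.0, -0.003]
force: [1.7, -0.6, 0.1]
finger_gap: 0.0553
time: 27.17
position: [0.5073, -0.2038, 0.4281]
eef_rot: [-0.378, 0.926, 0.002, -0.003]
force: [0.1, -0.1, -0.5]
finger_gap: 0.0554
time: 27.83
position: [0.5056, -0.2007, 0.2708]
eef_rot: [0.013, 1.0, 0.002, -0.007]
force: [-0.7, 0.3, -0.1]
finger_gap: 0.0556
t 27.83 pos [ 0.5056 -0.2007  0.2708] jaw 88.5 gap 0.0556 F [-0.7  0.3 -0.1]  -> shift [-0.046 -0.015  0.808] twist -0.0002 (deg world 0.1) j7 1.97
```

```bash
python3 -m pendant '[-0.01,-0.005,0.2,0,0.6,-0.005,-0.005,0.2,0,0.6,0,0,0.2,0,0.6,0,0,0.1,0,0.6,0,0,0.09,0,0.6,0,0,0,0,0.6,0,0,0,0,0.6]'
python3 -c "
from h import *
go(.509,-.202,.190,88.6)"
python3 -m pendant '[0,0,0,0,0.15,0,0,0,0,0.15,0,0,0,0,0.15,0,0,0,0,0.15,0,0,0,0,0.15]' 3
python3 -m pendant '[0,0,-0.12,0,0.15,0,0,-0.125,0,0.15,0,0,-0.125,0,0.15,0,0,-0.125,0,0.15,0,0,-0.125,0,0.15,0,0,-0.125,0,0.15,0,0,-0.125,0,0.15,0,0,-0.125,0,0.15]'
python3 -m pendant '[0,0,0,0,0.1,0,0,0,0,0.1,0,0,-0.3,0,0.1,0,0,-0.4,0,0.1,0,0,-0.4,0,0.1,0,0,-0.3,0,0.1,0,0,0,0,0.1,0,0,0,0,0.1]' 30
python3 - <<'E'
from diff import *
go(*pre(1,.176,.11)[:2],.47,134.4)
E
```

```text
time: 28.42
position: [0.51, -0.2034, 0.1977]
eef_rot: [0.012, 1.0, 0.0, -0.0]
force: [0.2, -1.0, 0.9]
finger_gap: 0.0558
t 28.42 pos [ 0.51   -0.2034  0.1977] jaw 88.7 gap 0.0558 F [ 0.2 -1.   0.9]  -> shift [0.01  0.014 0.077] twist 0.0002 (deg world -0.1) j7 1.99
time: 28.83
position: [0.5101, -0.2034, 0.198]
eef_rot: [0.012, 1.0, -0.0, 0.0]
force: [-0.7, 0.8, -0.8]
finger_gap: 0.0272
time: 29.5
position: [0.5096, -0.2032, 0.2975]
eef_rot: [0.012, 1.0, 0.0, -0.001]
force: [-0.0, 0.3, -0.7]
finger_gap: 0.026
time: 30.17
position: [0.5101, -0.2033, 0.4375]
eef_rot: [0.012, 1.0, -0.0, 0.001]
force: [-0.7, -0.1, -1.8]
finger_gap: 0.0254
t 30.17 pos [ 0.5101 -0.2033  0.4375] jaw 88.6 gap 0.0254 F [-0.7 -0.1 -1.8]  -> shift [-0.201  5.925 -0.327] twist -0.1271 (deg world 45.8) j7 1.95
```

```bash
python3 -m pendant '[-0.0125,0.37,-0.02,0,0.1,-0.0125,0.37,-0.02,0,0.1,-0.0125,0.37,-0.02,0,0.1,-0.0125,0.37,-0.02,0,0.1,-0.0125,0.37,-0.02,0,0.1,-0.0125,0.37,-0.02,0,0.1,-0.0125,0.37,-0.02,0,0.1,-0.0125,0.37,-0.02,0,0.1]'
python3 -m pendant '[-0.0125,0.37,-0.02,0,0.1,-0.0125,0.37,-0.02,0,0.1,-0.0125,0.37,-0.02,0,0.1,-0.0125,0.37,-0.02,0,0.1,-0.0125,0.37,-0.02,0,0.1,-0.0125,0.37,-0.02,0,0.1,-0.0125,0.37,-0.02,0,0.1,-0.0125,0.37,-0.02,0,0.1]'
python3 -m pendant '[0,0,0,-0.0182,0.1,0,0,0,-0.0182,0.1,0,0,0,-0.0182,0.1,0,0,0,-0.0182,0.1,0,0,0,-0.0182,0.1,0,0,0,-0.0182,0.1,0,0,0,-0.0182,0.1,0,0,0,0,0.1]'
python3 - <<'E'
from diff import *
fitk(.2,44.4); fitk(.2,44.4,off=False); st(1,.176); go(*pre(1,.176,.060,dz=.022),134.4)
E
```

```text
time: 30.83
position: [0.5263, 0.0941, 0.45]
eef_rot: [0.012, 1.0, -0.001, -0.003]
force: [1.3, -0.7, -1.1]
finger_gap: 0.0255
time: 31.5
position: [0.5439, 0.3897, 0.4651]
eef_rot: [0.012, 1.0, -0.002, -0.003]
force: [1.0, 0.2, -1.7]
finger_gap: 0.0253
time: 32.17
position: [0.5443, 0.3877, 0.465]
eef_rot: [-0.38, 0.925, -0.001, -0.003]
force: [-0.3, -0.0, -1.6]
finger_gap: 0.0257
fit best (np.int64(228), np.float64(0.20000000000000007), np.float64(34.5), np.float64(-0.004)) mean of 12: gx 0.1976 pitch 34.9 dz -0.0035 cost 246 area 765
fit best (np.int64(273), np.float64(0.20000000000000007), np.float64(36.0), 0) mean of 12: gx 0.1843 pitch 36.8 dz 0.0000 cost 284 area 767
t 32.27 s=152.5mm y=-0.2 z=73.1  A=-1.3 Fy=0.1 N=-1.7 gap 0.0257
t 32.27 pos [0.5442 0.3879 0.4662] jaw 134.3 gap 0.0257 F [-0.2  0.  -2.1]  -> shift [0.469 0.003 0.952] twist -0.0002 (deg world 0.1) j7 1.61
```

```bash
python3 -m pendant '[0.07,0,0.15,0,0.1,0.07,0,0.15,0,0.1,0.07,0,0.15,0,0.1,0.07,0,0.14,0,0.1,0.07,0,0.13,0,0.1,0.07,0.003,0.12,0,0.1,0.045,0,0.09,0,0.1,0,0,0,0,0.1]' 25
python3 -c "
from diff import *
fitk(.2,44.4); collar(.176,.2,44.4); st(1,.176)"
python3 -m pendant '[0,0,0,0,0.1,0,0,0,0,0.1,0,0,0,0,0.1]' 3
python3 -c "
from diff import *
st(1,.176); fitk(.2,44.4); collar(.176,.2,44.4,38)"
```

```text
time: 32.93
position: [0.5096, 0.3546, 0.3728]
eef_rot: [-0.378, 0.926, -0.001, -0.004]
force: [-0.6, -0.2, -2.3]
finger_gap: 0.0258
fit best (np.int64(341), np.float64(0.18050000000000005), np.float64(38.25), np.float64(0.004)) mean of 12: gx 0.1763 pitch 37.2 dz 0.0000 cost 346 area 562
collar pred [280.4 312.4] seen 279.8 314.6 60
.................................
.................................
.................................
.................................
.................................
.................................
.............##..................
..............##.................
..............###................
...............##................
................##...............
................###..............
................###..............
................####.............
...............#####.............
..............######.............
..............#####..............
.............######..............
.............######..............
............######...............
.............####................
................#................
................
[... 693 characters left out ...]
....................
.............#...................
.............###.................
..............##.................
...............##................
...............##................
...............###...............
................###..............
...............####..............
..............######.............
..............#####..............
.............######..............
............#######..............
............######...............
...........#######...............
.............####................
.................................
.................................
.................................
.................................
.................................
```

```bash
python3 -m pendant '[-0.012,0,0.018,0,0.1,-0.012,0,0.018,0,0.1,-0.012,0,0.018,0,0.1,-0.012,0,0.018,0,0.1,-0.012,0,0.015,0,0.1,0,0,0,0,0.1]' 3
python3 -c "
from diff import *
st(1,.176)"
python3 -m pendant '[0.033,0,0.023,0,0.1,0.033,0,0.023,0,0.1,0.033,0,0.023,0,0.1,0.033,0,0.023,0,0.1,0,0,0,0,0.1]' 5
python3 -c "
from diff import *
st(1,.176); collar(.176,.2,44.4)"
```

```text
time: 33.88
position: [0.5152, 0.3599, 0.3668]
eef_rot: [-0.379, 0.926, -0.0, -0.0]
force: [-0.8, -0.3, -0.1]
finger_gap: 0.0257
t 33.88 s=63.1mm y=-0.1 z=14.4  A=-0.7 Fy=0.3 N=0.3 gap 0.0257
time: 34.3
position: [0.505, 0.3498, 0.3575]
eef_rot: [-0.379, 0.926, -0.0, -0.001]
force: [0.4, 0.3, -0.2]
finger_gap: 0.0259
t 34.30 s=45.8mm y=-0.2 z=15.2  A=0.3 Fy=-0.1 N=-0.5 gap 0.0259
collar pred [284.4 317.9] seen 284.0 319.4 59
.................................
.................................
.................................
.................................
.................................
.............##..................
..............##.................
...............##................
...............###...............
................##...............
................###..............
................###..............
................####.............
...............#####.............
..............######.............
..............######.............
.............######..............
.............######..............
............######...............
...............###...............
.................................
.................................
.................................
.................................
.................................
```

Entered, with the collar following the prediction. Continuing.

```bash
python3 -m pendant '[0.033,0,0.023,0,0.1,0.033,0,0.023,0,0.1,0.033,0,0.023,0,0.1,0.033,0,0.023,0,0.1,0,0,0,0,0.1]' 15
python3 -c "
from diff import *
st(1,.176)"
python3 -m pendant '[0.03,0,0.018,0,0.1,0.03,0,0.018,0,0.1,0.03,0,0.018,0,0.1,0,0,0,0,0.1]' 30
python3 -c "
from diff import *
st(1,.176)"
```

```text
time: 34.77
position: [0.4957, 0.3407, 0.3483]
eef_rot: [-0.379, 0.926, -0.0, -0.001]
force: [-1.1, -0.9, -1.4]
finger_gap: 0.0257
t 34.77 s=29.8mm y=-0.2 z=15.1  A=-2.0 Fy=0.2 N=-0.3 gap 0.0257
time: 35.1
position: [0.4893, 0.3345, 0.343]
eef_rot: [-0.379, 0.926, -0.0, -0.001]
force: [0.3, -0.7, -0.7]
finger_gap: 0.0255
t 35.10 s=19.7mm y=-0.2 z=15.8  A=-0.6 Fy=-0.7 N=-0.4 gap 0.0255
```

```bash
python3 -m pendant '[0.03,0,0.02,0,0.1,0.03,0,0.02,0,0.1,0.03,0,0.018,0,0.1,0,0,0,0,0.1]' 30
python3 -c "
from diff import *
st(1,.176)"
python3 -m pendant '[0.03,0,0.016,0,0.1,0.03,0,0.016,0,0.1,0,0,0,0,0.1]' 30
python3 -c "
from diff import *
st(1,.176); collar(.176,.2,44.4); print(proj('side',frame(np.load('fit.npy'),1)[0]+M@[.12,0,.007]))"
```

```text
time: 35.43
position: [0.4846, 0.33, 0.3397]
eef_rot: [-0.379, 0.926, 0.002, 0.004]
force: [2.3, 4.5, 3.0]
finger_gap: 0.0256
t 35.43 s=14.0mm y=-0.1 z=15.7  A=5.6 Fy=1.6 N=-0.3 gap 0.0256
time: 35.68
position: [0.4799, 0.3254, 0.3357]
eef_rot: [-0.379, 0.926, 0.001, 0.003]
force: [3.3, 3.3, 3.2]
finger_gap: 0.0256
t 35.68 s=5.8mm y=-0.2 z=16.6  A=5.7 Fy=0.1 N=-0.0 gap 0.0256
collar pred [301.3 321.3] seen 299.9 323.5 67
.................................
.................................
.................................
.................................
.................................
............##...................
.............###.................
.............###.................
..............##.................
...............##................
...............##................
...............###...............
...............####..............
...............####..............
..............#####..............
.............######..............
.............######..............
............######...............
............#####................
...........######................
............####.................
.................................
.................................
.............#...................
............##.....#.............
[301.31335005 324.49664846]
```

```bash
python3 -m pendant '[0.03,0,0.02,0,0.1,0.03,0,0.02,0,0.1,0,0,0,0,0.1]' 30
python3 -c "
from diff import *
st(1,.176)"
python3 -m pendant '[0.03,0,0.015,0,0.1,0.03,0,0.015,0,0.1,0,0,0,0,0.1]' 30
python3 -c "
from diff import *
st(1,.176)"
```

```text
time: 35.98
position: [0.4768, 0.3224, 0.3332]
eef_rot: [-0.379, 0.925, 0.002, 0.006]
force: [5.8, 5.5, 6.0]
finger_gap: 0.0255
t 35.98 s=1.9mm y=-0.1 z=16.2  A=10.0 Fy=-0.1 N=0.4 gap 0.0255
time: 36.23
position: [0.4748, 0.3207, 0.333]
eef_rot: [-0.379, 0.925, 0.004, 0.013]
force: [9.6, 9.2, 10.1]
finger_gap: 0.0257
t 36.23 s=1.8mm y=-0.1 z=16.2  A=16.7 Fy=-0.1 N=0.7 gap 0.0257
```

Solid stop at s = 1.8 mm, the same bias as the others. One more firm press, then relieve, release, retreat clear and take the last look.

```bash
python3 -m pendant '[0.03,0,0.018,0,0.1,0,0,0,0,0.1]' 30
python3 -c "
from diff import *
st(1,.176)"
python3 -m pendant '[-0.04,0,-0.025,0,0.1,-0.05,0,-0.025,0,0.1,0,0,0,0,0.1]' 30
python3 -m pendant '[0,0,0,0,0.5,0,0,0,0,0.5,0,0,0,0,0.5,0,0,-0.3,0,0.5,0,0,-0.4,0,0.5,0,0,-0.4,0,0.5,0,0,-0.4,0,0.5,0,0,0,0,0.5]' 30
python3 -m pendant '[-0.2,-0.3,0,0,0.5,-0.2,-0.3,0,0,0.5,-0.2,-0.3,0,0,0.5,-0.2,-0.3,0,0,0.5,-0.2,-0.3,0,0,0.5,-0.2,-0.3,0,0,0.5,0,0,0,0,0.5,0,0,0,0,0.5]'
python3 - <<'E'
from diff import *
a=r.get_image("side")[:,:,::-1].copy(); b=r.get_image("top")[:,:,::-1]
P=np.load("fit.npy")
for i,L in((0,.15),(1,.2),(2,.175)):
    Oi,Mi=frame(P,i)
    for X in([L-.08,0,.007],[L,0,.01]): cv2.circle(a,tuple(int(round(v)) for v in proj("side",Oi+Mi@X)),0,(0,255,0),-1)
cv2.imwrite("pics/fin.png",np.hstack([lab(a,255,265,365,385,5)[:550],lab(b,150,210,200,320,5)])[:, :800])
print(r.sense()["force"].round(1),r.sense()["time"])
E
```

```text
time: 36.4
position: [0.4737, 0.3198, 0.3327]
eef_rot: [-0.379, 0.925, 0.006, 0.016]
force: [9.9, 10.7, 14.6]
finger_gap: 0.0257
t 36.40 s=1.6mm y=-0.1 z=16.1  A=20.2 Fy=0.7 N=3.6 gap 0.0257
time: 36.65
position: [0.4769, 0.3226, 0.3331]
eef_rot: [-0.379, 0.925, 0.002, 0.005]
force: [4.7, 5.7, 5.6]
finger_gap: 0.0258
time: 37.32
position: [0.4751, 0.3206, 0.488]
eef_rot: [-0.378, 0.926, 0.001, 0.006]
force: [0.7, -0.0, 0.3]
finger_gap: 0.0463
time: 37.98
position: [0.6881, 0.2743, 0.4761]
eef_rot: [-0.377, 0.926, -0.001, -0.004]
force: [0.1, -0.3, 0.1]
finger_gap: 0.0465
[-1.   0.5  0.5] 38.0833
```

View pics/fin.png

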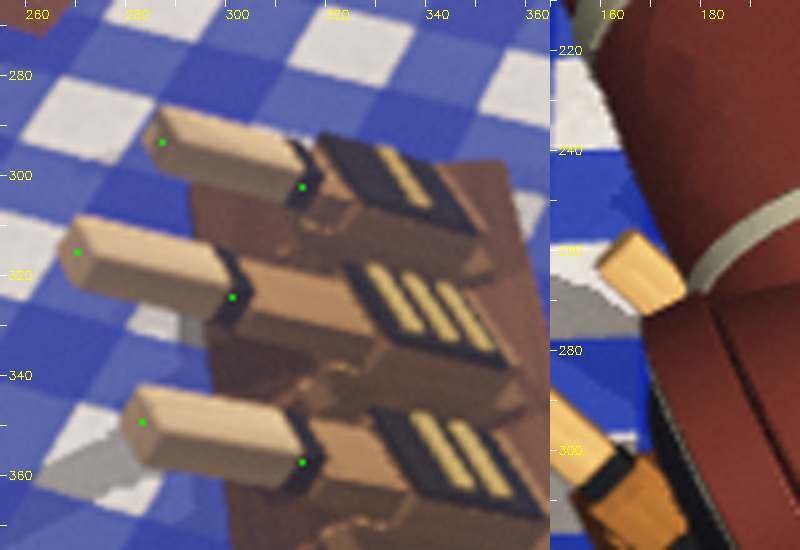

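The collars and butts of all three knives lie on the predicted home points (green dots), and the robot is clear. Handing in.

```bash
python3 -c "
from rig import r
print(r.finish_job())"
```

```text
the job is handed in; nothing more can be done
None
```

All three knives are racked in order: short in the one-bar pocket, middle in the two-bar, long in the three-bar. Each was pushed past its cushion with about 20 N until it stopped moving, then released. I handed the job in at about 38 s of the 72 s.

- **Last checks:** in the final side picture, the collars and butts of all three knives sit on the points I predicted for fully home. The gripper was clear and reading near-zero force.
- **Remaining offset:** my position readings at the stops were 1.6–3.3 mm short of home. I put this down to the grip-position estimate, because none of the knives moved further as the push rose to about 20 N.
- **What went wrong on the way:** the short knife's first try caught at the mouth of its pocket with about 19 N, and it later jammed partway in at about 20 N. I backed off from the first, and for the jam I eased the sideways load; it then went home normally.
- **Checks that failed or were limited:** the outline fit was unreliable for the middle and long knives because its reference picture was out of date, so for those I relied on collar position and force. The arm hid most of the rack from the top camera in the final picture. I did not check the bystander items again at the end, though I never moved the gripper down near them.

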